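Gauge the milled heat sinks under the lamp and sort them

ROBOT

A 7-joint arm with a two-finger parallel gripper is mounted at the origin on the work surface. World frame = base frame: x ahead of the robot, y to its left, z up, the work surface at z = 0. Lengths are in m, angles in rad, forces in N, time in s.
With the tool pointing down it reaches from about 0.425 to 0.8 m from the base axis. Payload 8.3 kg.
Tool frame: the origin (TCP) lies on the centre line of the jaws, within the pads' length; the fingertips stand 22 mm ahead of it and the grasp point (between the pads) lies 3 mm ahead of it (bot.tip_extent is the distance from the TCP to the fingertips, in m); x points along the fingers, y is the direction in which the jaws open and shut, and the axes are right-handed (so a half turn about x gives the same grasp; the last joint's range is limited). The gripper opens to 85 mm and grips with 20 to 120 N. Pads are 22 mm wide; open, the fingers measure 114 mm over their backs; the gripper's body (76 mm by 85 mm) begins 54 mm behind the grasp point. The pads swing forward as they close: fully open they stand 13 mm farther back than shut.
Start: joints at [1.138, 0.383, 0.016, 1.37, -0.006, 1.388, -0.046], TCP at [0.226, -0.583, 0.253] pointing down, gripper open.
Joint ranges: [-2.95, 2.95], [-0.25, 2.06], [-1.52, 1.56], [0.18, 2.33], [-1.44, 4.58], [0.02, 2.06], [-3.01, 3.01]. Speed limits (rad/s): [2.39, 2.39, 3.01, 3.01, 3.14, 3.14, 3.14].

INTERFACE

Orientations are given as a unit quaternion [x, y, z, w].
In Python, from workcell import monitor, capture, get_calibration, ticket, bot gives the robot as it stands.
- The arm moves only by the shell command python3 -m pendant 'ROWS' [FORCE]. ROWS is JSON, a list of rows, each an object of numbers: "ax", "ay", "az": the turn, a rotation vector about the tool's x, y, z normalised to -1 to 1, where 1 is 0.1 rad; "tx", "ty", "tz": the shift along the tool's x, y, z normalised to -1 to 1, where 1 is 0.04 m; "hand": the opening, from 0 (shut) to 1 (fully open). In form: [{"ax": .., "ay": .., "az": .., "tx": .., "ty": .., "tz": .., "hand": ..}, ...]. A call has 1 to 12 rows; each row shifts and turns the pose as measured when the row begins, along the tool's axes as they then stand; what a row does not reach is not made up. A row lasts 1/8 s, in which the tool goes at most 62.5 mm and 10.7 degrees, less where a joint would pass 70% of its speed; a pose out of reach is approached as far as the arm can. A call with a number of a shift or a turn outside -1 to 1 is refused whole. A call with a gripper value outside its range is refused whole. The fingers move at their own pace and stop on an object; FORCE is the grip in N (left out, the last holds). Time passes only in rows, so rows that do not move let the fingers close. It gives the time, the measured TCP pose, the force and the opening at its end, in the units of the state.
- monitor.get_obs(): the state, without advancing time (a new reading comes with each control period).
- capture(name): name is "scene" or "top"; returns (picture, depth): 384x512x3 uint8, red, green, blue; 384x512 float32, m along the optical axis (not along the pixel's ray), 0 where there is no reading.
- get_calibration(name): a dict with "fx", "fy", "cx", "cy" (pixels), "pose" (4x4, takes a point from camera to world coordinates). Camera axes: x right, y down, z forward; pixel columns grow to the right and rows downward; lengths in m; the calibration is good to about 2 mm. A picture is of the moment at which its call begins. get_calibration takes no time and is no camera call.
- ticket.close_job(): hands the job in, once; it reports no verdict.
The state is a dict: "clock": time; "joints": joint angles; "joint_vel": joint speeds; "joint_torque": joint torques, N m; "position": TCP position; "ee_rot": TCP orientation; "contact_force": force on the tool from outside, world axes, zero at the start; "moment": the same for the moment, N m; "opening": opening from 0.0 (shut) to 1.0 (fully open).
Only numpy, scipy, OpenCV 4.12 (cv2) and the standard library are available. Lean on these libraries where they do the work, as an engineer would, in place of code of your own. Each camera call takes 0.05 s, during which the arm holds its last target.

TASK

First turn the inspection lamp's dimmer fully clockwise to full brightness; then, working along the row of black heat sinks from the robot's left to its right, press the sprung depth gauge down over the middle of each one's channel until its base sits flat on the top face, and hold it there for a second to read the depth. Put the full-depth (20 mm) heat sinks in the green tray and the shallow (10 mm) ones in the red tray, each resting flat on the tray floor with its channel up, and stand the gauge back upright on its stand. When all that is done, turn the dimmer fully anticlockwise to off; leave the other tools on the bench where they are.

Things in the scene. Friction and masses are not known exactly. Their poses are not given: they have to be found in the camera images.
- sink1a: black heat sink, 90 (x) x 50 (y) x 46 (z) mm, 0.32 kg, fins down. leftmost (largest y) in the row: this one or sink1b. Origin: centre of underside. Bright channel, 16 mm wide, its whole length along x through the middle of the top face, 20 mm deep (full) or 10 mm (shallow): measure it. Solid walls beside it: grip across y.
- sink1b: black heat sink, 90 (x) x 50 (y) x 46 (z) mm, 0.32 kg, fins down. leftmost (largest y) in the row: this one or sink1a. Origin: centre of underside. Bright channel, 16 mm wide, its whole length along x through the middle of the top face, 20 mm deep (full) or 10 mm (shallow): measure it. Solid walls beside it: grip across y.
- sink2a: black heat sink, 90 (x) x 50 (y) x 46 (z) mm, 0.32 kg, fins down. middle in the row: this one or sink2b, or neither. Origin: centre of underside. Bright channel, 16 mm wide, its whole length along x through the middle of the top face, 20 mm deep (full) or 10 mm (shallow): measure it. Solid walls beside it: grip across y.
- sink2b: black heat sink, 90 (x) x 50 (y) x 46 (z) mm, 0.32 kg, fins down. middle in the row: this one or sink2a, or neither. Origin: centre of underside. Bright channel, 16 mm wide, its whole length along x through the middle of the top face, 20 mm deep (full) or 10 mm (shallow): measure it. Solid walls beside it: grip across y.
- sink3a: black heat sink, 90 (x) x 50 (y) x 46 (z) mm, 0.32 kg, fins down. rightmost (smallest y) in the row: this one or sink3b. Origin: centre of underside. Bright channel, 16 mm wide, its whole length along x through the middle of the top face, 20 mm deep (full) or 10 mm (shallow): measure it. Solid walls beside it: grip across y.
- sink3b: black heat sink, 90 (x) x 50 (y) x 46 (z) mm, 0.32 kg, fins down. rightmost (smallest y) in the row: this one or sink3a. Origin: centre of underside. Bright channel, 16 mm wide, its whole length along x through the middle of the top face, 20 mm deep (full) or 10 mm (shallow): measure it. Solid walls beside it: grip across y.
- gauge: sprung depth gauge, 0.19 kg: steel base 36 (x) x 60 (y) x 8 mm, flat underneath; orange housing 30 x 30 mm from 8 to 92 mm above the underside (cap to 96), gripped across y. A 6 mm round probe sticks 30 mm out below the middle of the base, pushed in against a spring (0.7 to 4 N). Base's long side (y) goes across the channel. Origin: centre of the underside, z up.
- gauge_foot (a point): centre of the underside of the gauge's base (= gauge's origin). Scale on the housing's +x face: a white pointer 22 mm wide moves with the probe, 30 mm above this point with the probe fully out, rising mm for mm; in the green band (26 to 45 mm up) = full depth, in the red band (45 to 64 mm up) = shallow
- probe_tip (a point): tip of the probe, on the gauge's axis, 30 mm below its base with the probe fully out; it rests on the channel floor when the base sits flat
- probe (a joint): how far the gauge's probe is pushed in, m: 0 fully out (30 mm below the base), 0.03 flush with the base; with the base flat on the heat sink the channel depth is 0.03 minus this (about 0.010 on a full-depth channel, 0.020 on a shallow one)
- stand: fixed: foot plate 80 x 90 mm, two grey rails along x (60 mm long) with a 26 mm gap between them in y, rail tops 50 mm above the bench; the gauge's base lies across both rails, probe free in the gap, between outer lips 6 mm high, 74 mm apart in y. Origin: centre of the underside
- stand_top (a point): middle of stand between the rails at rail-top height, 50 mm above the bench: the gauge's origin lies here when parked, turned as the stand (x along x)
- pass_tray: fixed shallow green tray for full-depth heat sinks, inside 250 (x) x 130 (y) mm, floor 4 mm thick, walls 4 mm thick and 15 mm high from the bench; three heat sinks fit side by side with their length along the tray's y, 80 mm apart. Origin: centre of the underside
- reject_tray: fixed shallow red tray for shallow heat sinks, otherwise the same as the green tray. Origin: centre of the underside
- lampbox: fixed white control box of the inspection lamp, 115 x 100 mm, top 50 mm above the bench, dimmer knob in the middle of the top with dial ticks round it (red tick = off). Origin: centre of the underside
- dimmer (a joint): lamp dimmer knob, rad: 0 = off (end stop, fully anticlockwise seen from above, white mark towards the red tick), grows clockwise to 3.0 (full brightness, end stop); stays where it is left, turns with about 0.03 N m
- dimmer_grip (a point): on the knob's axis, 87 mm above the bench, at the height to grip; turns with the knob: x along its black bar grip (42 mm long, 14 mm thick, 32 mm high, top 7 mm above this point), y across the bar
- pliers: long-nose pliers with dark red handles, 170 mm, lying; not part of the job. Origin: centre of the underside
- cutters: side cutters with blue handles, 130 mm, lying; not part of the job. Origin: centre of the underside
- board: green circuit board 84 x 120 mm, lying; not part of the job. Origin: centre of the underside
- reel: small teal solder reel, 58 mm across, 30 mm high, lying flat; not part of the job. Origin: centre of the underside
- pump: blue desoldering pump, 170 mm, lying; not part of the job. Origin: centre of the underside
- flux: white flux bottle with a red cap, 44 mm across, 85 mm high, standing; absent in some starts; not part of the job. Origin: centre of the underside
There are look-alikes about, which are no part of the job. What is shaped like the gauge but blue is not meant.

How it is judged:
On the way, in this order (a step that is already met when the one before it is completed fails the run):
1. the lamp's dimmer is at its clockwise end stop (value of joint dimmer above 2.92 rad), for 0.2 s.
2. the gauge's base sits flat on the leftmost heat sink with the probe pushed in its channel (((x of gauge_foot in the frame of sink1a between -0.03 and 0.03 m and y of gauge_foot in the frame of sink1a between -0.007 and 0.007 m and z of gauge_foot in the frame of sink1a between 0.042 and 0.048 m and angle between the z axis of gauge and the z axis of sink1a, either way round below 0.04 rad and z of probe_tip in the frame of sink1a below 0.038 m and angle between sink1a's own z axis and vertical below 0.04 rad) or (x of gauge_foot in the frame of sink1b between -0.03 and 0.03 m and y of gauge_foot in the frame of sink1b between -0.007 and 0.007 m and z of gauge_foot in the frame of sink1b between 0.042 and 0.048 m and angle between the z axis of gauge and the z axis of sink1b, either way round below 0.04 rad and z of probe_tip in the frame of sink1b below 0.038 m and angle between sink1b's own z axis and vertical below 0.04 rad))), for 0.4 s.
3. the gauge's base sits flat on the middle heat sink with the probe pushed in its channel (((x of gauge_foot in the frame of sink2a between -0.03 and 0.03 m and y of gauge_foot in the frame of sink2a between -0.007 and 0.007 m and z of gauge_foot in the frame of sink2a between 0.042 and 0.048 m and angle between the z axis of gauge and the z axis of sink2a, either way round below 0.04 rad and z of probe_tip in the frame of sink2a below 0.038 m and angle between sink2a's own z axis and vertical below 0.04 rad) or (x of gauge_foot in the frame of sink2b between -0.03 and 0.03 m and y of gauge_foot in the frame of sink2b between -0.007 and 0.007 m and z of gauge_foot in the frame of sink2b between 0.042 and 0.048 m and angle between the z axis of gauge and the z axis of sink2b, either way round below 0.04 rad and z of probe_tip in the frame of sink2b below 0.038 m and angle between sink2b's own z axis and vertical below 0.04 rad))), for 0.4 s.
4. the gauge's base sits flat on the rightmost heat sink with the probe pushed in its channel (((x of gauge_foot in the frame of sink3a between -0.03 and 0.03 m and y of gauge_foot in the frame of sink3a between -0.007 and 0.007 m and z of gauge_foot in the frame of sink3a between 0.042 and 0.048 m and angle between the z axis of gauge and the z axis of sink3a, either way round below 0.04 rad and z of probe_tip in the frame of sink3a below 0.038 m and angle between sink3a's own z axis and vertical below 0.04 rad) or (x of gauge_foot in the frame of sink3b between -0.03 and 0.03 m and y of gauge_foot in the frame of sink3b between -0.007 and 0.007 m and z of gauge_foot in the frame of sink3b between 0.042 and 0.048 m and angle between the z axis of gauge and the z axis of sink3b, either way round below 0.04 rad and z of probe_tip in the frame of sink3b below 0.038 m and angle between sink3b's own z axis and vertical below 0.04 rad))), for 0.4 s.
5. every heat sink rests flat in the right tray and the gauge stands on its stand (x of sink1a in the frame of pass_tray between -0.115 and 0.115 m and y of sink1a in the frame of pass_tray between -0.06 and 0.06 m and z of sink1a in the frame of pass_tray between 0 and 0.009 m and angle between each of sink1a, sink1b, sink2a, sink2b, sink3a, sink3b, gauge's own z axis and vertical below 0.08 rad and x of sink1b in the frame of reject_tray between -0.115 and 0.115 m and y of sink1b in the frame of reject_tray between -0.06 and 0.06 m and z of sink1b in the frame of reject_tray between 0 and 0.009 m and x of sink2a in the frame of reject_tray between -0.115 and 0.115 m and y of sink2a in the frame of reject_tray between -0.06 and 0.06 m and z of sink2a in the frame of reject_tray between 0 and 0.009 m and x of sink2b in the frame of pass_tray between -0.115 and 0.115 m and y of sink2b in the frame of pass_tray between -0.06 and 0.06 m and z of sink2b in the frame of pass_tray between 0 and 0.009 m and x of sink3a in the frame of reject_tray between -0.115 and 0.115 m and y of sink3a in the frame of reject_tray between -0.06 and 0.06 m and z of sink3a in the frame of reject_tray between 0 and 0.009 m and x of sink3b in the frame of pass_tray between -0.115 and 0.115 m and y of sink3b in the frame of pass_tray between -0.06 and 0.06 m and z of sink3b in the frame of pass_tray between 0 and 0.009 m and horizontal distance between gauge_foot and stand_top below 0.02 m and z of gauge_foot in the frame of stand_top between -0.004 and 0.004 m), for 0.2 s.
6. the lamp's dimmer is at its anticlockwise end stop (value of joint dimmer below 0.08 rad), for 0.2 s.
At the end, for the whole second after the job is handed in: Full-depth heat sinks lie flat (0.08 rad), channel up, on the green tray's floor, shallow ones likewise in the red; the gauge stands upright on its stand within 20 mm of the middle; the dimmer is within 0.08 rad of its off stop; all released and at rest (all of step 5 and linear speed of each of sink1a, sink1b, sink2a, sink2b, sink3a, sink3b, gauge below 0.02 m/s and value of joint dimmer below 0.08 rad); the robot touches nothing.
It fails at once if one of the other tools and things on the bench is pushed more than 50 mm from its place (distance of any of pliers, cutters, board, reel, pump, flux from where it was at the start of the episode above 0.05 m).
Of sink1a, sink1b only 1 to 1 are there at a start; the rules pass over those that are not, and their reading is None.
Of sink2a, sink2b, flux only 1 to 1 are there at a start; the rules pass over those that are not, and their reading is None.
Of sink3a, sink3b only 1 to 1 are there at a start; the rules pass over those that are not, and their reading is None.
At some moment in a run one of sink1a, sink1b, sink2a, sink2b, sink3a, sink3b may be knocked a few centimetres aside while the robot is not near it.
It also fails if it takes over 210 s, if anything falls off the work surface, if the arm or the gripper's body presses on something with over 40 N, if the wrist force passes 120 N, or if a joint passes its speed limit or range.

## Working session

There is one attempt and no reset: what is moved stays moved. The work goes in short steps, Python scripts to look and compute and a shell command to move; the robot and the scene stay as the last step left them, time stands still between calls to the robot, and variables do not carry over. Pictures are saved under pics/ and viewed, and the job is handed in when it is done.

```bash
mkdir -p pics; ls; python3 - <<'E'
from workcell import monitor, capture, get_calibration, ticket, bot
import cv2,numpy as np
o=monitor.get_obs()
for k,v in o.items(): print(k,np.round(v,3))
print([a for a in dir(bot) if a[0]!='_'])
for n in("scene","top"):
    c=get_calibration(n);print(n,{k:np.round(v,3) for k,v in c.items()})
    im,d=capture(n)
    cv2.imwrite(f"pics/{n}0.png",im[:,:,::-1]); np.savez(f"{n}0.npz",im=im,d=d)
E
```

```text
pics
clock 0.0
joints [ 1.138  0.384  0.016  1.371 -0.006  1.388 -0.047]
joint_vel [-0.001 -0.001 -0.     0.001 -0.001  0.001 -0.001]
joint_torque [-1.0000e-03 -6.2760e+01  8.4500e-01 -3.7182e+01  1.7000e-02  1.4000e-02
  0.0000e+00]
position [ 0.226 -0.582  0.252]
ee_rot [-0.695 -0.131  0.695 -0.129]
contact_force [ 0.276 -0.052  0.376]
moment [-0.02  -0.006  0.01 ]
opening 1.001
['MotionError', 'tip_extent']
scene {'fx': np.float64(408.827), 'fy': np.float64(408.827), 'cx': np.float64(257.043), 'cy': np.float64(192.26), 'pose': array([[-0.535,  0.685, -0.494,  1.259],
       [ 0.845,  0.439, -0.307,  0.331],
       [ 0.007, -0.582, -0.813,  1.215],
       [ 0.   ,  0.   ,  0.   ,  1.   ]])}
top {'fx': np.float64(469.706), 'fy': np.float64(469.706), 'cx': np.float64(244.168), 'cy': np.float64(201.276), 'pose': array([[-0.006, -0.998,  0.07 ,  0.419],
       [-1.   ,  0.006, -0.006, -0.064],
       [ 0.006, -0.07 , -0.998,  1.742],
       [ 0.   ,  0.   ,  0.   ,  1.   ]])}
```

View pics/scene0.png

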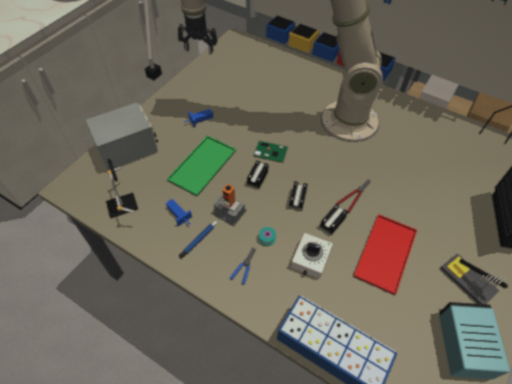

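View pics/top0.png

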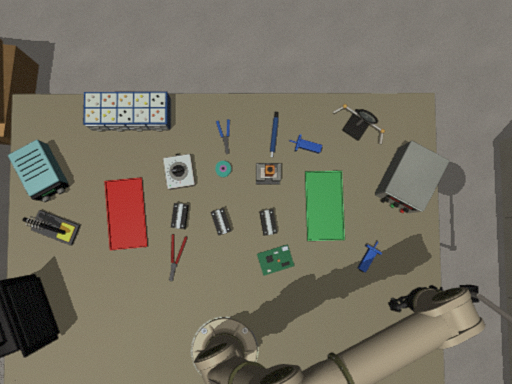

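The top view has +y to its left. It shows three heat sinks at about (180,215), (221,221) and (269,222), the lamp box at (179,171) and the gauge on its stand at (269,173). The red tray is at (126,214) and the green one at (324,206). Next I'll zoom in and measure.

```bash
cat > h.py <<'E'
import numpy as np,cv2
from workcell import monitor, capture, get_calibration, ticket, bot
from scipy.spatial.transform import Rotation as R
def cloud(n,d):
    c=get_calibration(n);v,u=np.mgrid[0:384,0:512]
    p=np.stack([(u-c['cx'])/c['fx']*d,(v-c['cy'])/c['fy']*d,d],-1)
    P=np.array(c['pose']);return p@P[:3,:3].T+P[:3,3]
def proj(n,p):
    c=get_calibration(n);P=np.array(c['pose']);q=(np.atleast_2d(p)-P[:3,3])@P[:3,:3]
    return np.c_[q[:,0]/q[:,2]*c['fx']+c['cx'],q[:,1]/q[:,2]*c['fy']+c['cy']]
def crop(im,u0,v0,u1,v1,s,f):
    cv2.imwrite(f,cv2.resize(im[v0:v1,u0:u1,::-1],None,fx=s,fy=s,interpolation=cv2.INTER_CUBIC))
def st():
    o=monitor.get_obs();r=R.from_quat(o['ee_rot'])
    print('t',round(float(o['clock']),2),'p',np.round(o['position'],4),'open',round(float(o['opening']),3),'F',np.round(o['contact_force'],1))
    m=r.as_matrix();print('toolx',np.round(m[:,0],3),'tooly',np.round(m[:,1],3),'j',np.round(o['joints'],2));return o
E
python3 - <<'E'
from h import *
a=np.load('top0.npz');im=a['im'];crop(im,80,130,360,290,2.8,'pics/t1.png')
p=cloud('top',a['d'])
z=p[...,2]
for (u,v) in [(180,215),(221,221),(269,222),(179,171),(269,173),(126,214),(324,206),(223,169)]:print(u,v,np.round(p[v,u],3))
def box(u0,v0,u1,v1,zl,zh):
    q=p[v0:v1,u0:u1].reshape(-1,3);q=q[(q[:,2]>zl)&(q[:,2]<zh)]
    r=cv2.minAreaRect(q[:,:2].astype(np.float32)*1000);print(len(q),np.round(r[0],1),np.round(r[1],1),round(r[2],1),'z',np.round(np.median(q[:,2]),4), np.round(q[:,:2].min(0),3),np.round(q[:,:2].max(0),3))
for b in [(165,198,195,233,.035,.06),(205,203,238,240,.035,.06),(255,203,285,240,.035,.06)]:box(*b)
print('lamp');box(155,148,205,195,.043,.056);box(155,148,205,195,.085,.11)
print('gauge');box(250,155,290,190,.12,.2);box(250,155,290,190,.05,.065);box(250,155,290,190,.03,.2)
hs=np.array(im[...,:]).astype(int)
def col(m,name):
    q=p[m];r=cv2.minAreaRect(q[:,:2].astype(np.float32)*1000);print(name,np.round(r[0],1),np.round(r[1],1),round(r[2],1))
m=(hs[...,0]>120)&(hs[...,1]<60)&(np.indices((384,512))[1]<160)&(np.indices((384,512))[0]>160);col(m,'red')
m=(hs[...,1]>100)&(hs[...,0]<70)&(np.indices((384,512))[1]>296)&(np.indices((384,512))[1]<350)&(hs[...,2]<110);col(m,'green')
E
```

```text
180 215 [0.49  0.158 0.039]
221 221 [0.468 0.01  0.019]
269 222 [ 0.463 -0.165  0.037]
179 171 [0.645 0.156 0.081]
269 173 [ 0.628 -0.161  0.14 ]
126 214 [0.496 0.36  0.011]
324 206 [ 0.522 -0.372  0.002]
223 169 [0.658 0.002 0.033]
302 [487.1 160.5] [51.2 89.8] 82.1 z 0.0437 [0.439 0.132] [0.534 0.19 ]
246 [465.7  10.4] [89.4 49.4] 18.2 z 0.0448 [ 0.417 -0.024] [0.514 0.045]
287 [ 462.6 -162.2] [89.4 50.2] 9.6 z 0.0436 [ 0.416 -0.193] [ 0.51  -0.132]
lamp
618 [649.3 161.7] [115.9 100.4] 8.6 z 0.0494 [0.587 0.106] [0.712 0.216]
48 [649.  162.3] [14.7 41.4] 19.6 z 0.0936 [0.64  0.141] [0.657 0.184]
gauge
88 [ 641.1 -164.2] [30.3 28.5] 0.2 z 0.1414 [ 0.626 -0.178] [ 0.656 -0.15 ]
195 [ 643.3 -162.3] [87.1 59. ] 89.5 z 0.0546 [ 0.613 -0.206] [ 0.673 -0.119]
391 [ 644.  -162.3] [87.1 60.6] 89.5 z 0.0554 [ 0.613 -0.206] [ 0.674 -0.119]
red [515.8 188.8] [254.6 485.4] 5.5
green [ 528.2 -255.7] [377.3 254. ] 88.6
```

View pics/t1.png

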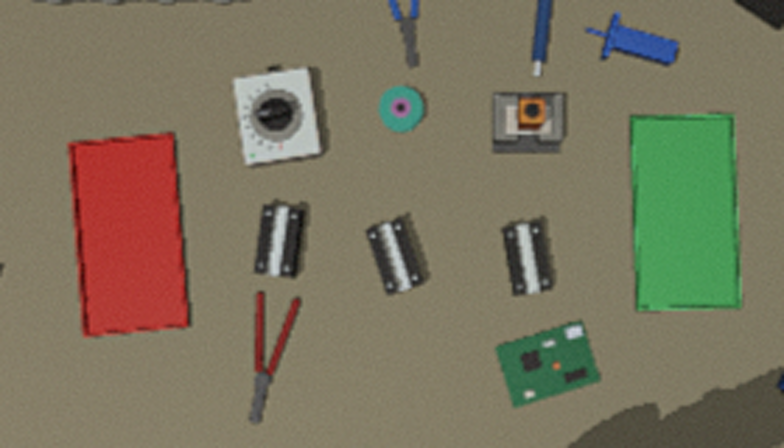

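```bash
python3 - <<'E'
from h import *
a=np.load('top0.npz');s=np.load('scene0.npz')
A=cv2.resize(a['im'][145:197,155:203],(400,433),interpolation=cv2.INTER_CUBIC)
B=cv2.resize(s['im'][228:280,286:336],(400,416),interpolation=cv2.INTER_CUBIC)
C=np.zeros((433,800,3),np.uint8);C[:433,:400]=A;C[:416,400:]=B
cv2.imwrite('pics/knob.png',C[...,::-1])
B=cv2.resize(s['im'][160:240,200:350],None,fx=5,fy=5,interpolation=cv2.INTER_CUBIC)
cv2.imwrite('pics/s1.png',B[...,::-1])
for n,q in(('top',a),('scene',s)):
    p=cloud(n,q['d']);m=(p[...,2]>.03)&(p[...,2]<.05)
    for c,yaw in(((.4871,.1605),-7.9),((.4657,.0104),18.2),((.4626,-.1622),9.6)):
        w=p-np.array([*c,0]);t=np.deg2rad(yaw);x=w[...,0]*np.cos(t)+w[...,1]*np.sin(t);y=-w[...,0]*np.sin(t)+w[...,1]*np.cos(t)
        k=(abs(x)<.04)&(abs(y)<.006)&(p[...,2]<.06);print(n,k.sum(),np.round(np.percentile(p[...,2][k],[5,20,35,50,65,80]),4))
E
```

```text
top 68 [0.0292 0.0323 0.0344 0.0361 0.0371 0.0387]
top 75 [0.0187 0.0215 0.0227 0.0242 0.0266 0.0283]
top 72 [0.0275 0.0308 0.0325 0.0336 0.0354 0.0372]
scene 83 [0.0313 0.0347 0.0355 0.0368 0.038  0.0399]
scene 65 [0.0192 0.0238 0.0252 0.026  0.0274 0.0285]
scene 66 [0.0316 0.0342 0.035  0.036  0.037  0.0391]
```

View pics/knob.png

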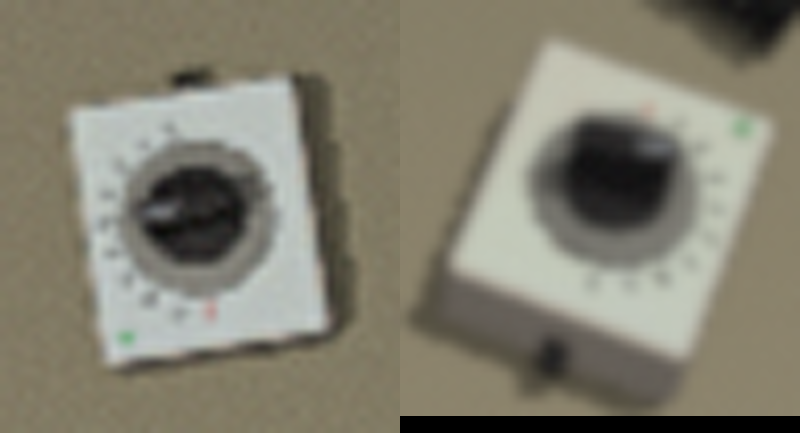

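View pics/s1.png

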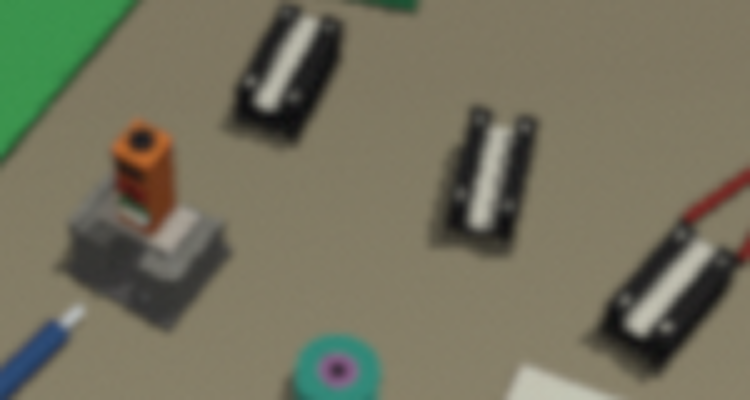

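The white mark on the knob points towards +y and the red tick towards −x, so the dimmer is at about 1.38 rad and needs about 1.62 rad more clockwise. Depth images suggest channel depths of 10, 20 and 10 mm, which the gauge will check.

```bash
cat >> h.py <<'E'
def go(x,y,z,yaw,half=True):
    """rows needed: target TCP (down tool), tool-y world heading yaw deg; prints tool-frame shift units & ax units"""
    o=st();m=R.from_quat(o['ee_rot']).as_matrix();d=np.array([x,y,z])-o['position']
    s=m.T@d/.04
    # tilt error
    yt=np.deg2rad(yaw)
    best=None
    for k in((0,np.pi) if half else (0,)):
        Y=np.array([np.cos(yt+k),np.sin(yt+k),0]);X=np.array([0,0,-1.]);T=np.stack([X,Y,np.cross(X,Y)],1)
        rv=R.from_matrix(m.T@T).as_rotvec()/.1
        print('total shift',np.round(s,2),'n rows',round(float(np.max(abs(s))),1),'turn',np.round(rv,2), 'half' if k else '')
E
python3 -c "
from h import *
go(.649,.1615,.25,19.6)"
```

```text
t 0.1 p [ 0.2258 -0.5824  0.2524] open 1.004 F [-0.7 -0.3 -0.4]
toolx [-0.001  0.002 -1.   ] tooly [ 0.362 -0.932 -0.002] j [ 1.14  0.38  0.02  1.37 -0.01  1.39 -0.05]
total shift [  0.08 -13.51 -16.59] n rows 16.6 turn [-1.543e+01 -1.000e-02  1.000e-02] 
total shift [  0.08 -13.51 -16.59] n rows 16.6 turn [1.599e+01 1.000e-02 1.000e-02] half
```

```bash
R='{"ty":-0.81,"tz":-1,"hand":1}'; python3 -m pendant '[{"ty":-0.81,"tz":-1,"hand":1},{"ty":-0.81,"tz":-1,"hand":1},{"ty":-0.81,"tz":-1,"hand":1},{"ty":-0.81,"tz":-1,"hand":1},{"ty":-0.81,"tz":-1,"hand":1},{"ty":-0.81,"tz":-1,"hand":1},{"ty":-0.81,"tz":-1,"hand":1},{"ty":-0.81,"tz":-1,"hand":1},{"ty":-0.81,"tz":-1,"hand":1},{"ty":-0.81,"tz":-1,"hand":1},{"ty":-0.81,"tz":-1,"hand":1},{"ty":-0.81,"tz":-1,"hand":1}]' 40; python3 -c "
from h import *
go(.649,.1615,.25,19.6)"
```

```text
t 0.1 p [ 0.2258 -0.5824  0.2524] open 1.004 F [-0.7 -0.3 -0.4]
toolx [-0.001  0.002 -1.   ] tooly [ 0.362 -0.932 -0.002] j [ 1.14  0.38  0.02  1.37 -0.01  1.39 -0.05]
total shift [  0.08 -13.51 -16.59] n rows 16.6 turn [-1.543e+01 -1.000e-02  1.000e-02] 
total shift [  0.08 -13.51 -16.59] n rows 16.6 turn [1.599e+01 1.000e-02 1.000e-02] halfinvalid input at $[0]: expected keys ax, ay, az, tx, ty, tz, hand
```

```bash
python3 -m pendant '[{"ax":0,"ay":0,"az":0,"tx":0,"ty":-0.81,"tz":-1,"hand":1},{"ax":0,"ay":0,"az":0,"tx":0,"ty":-0.81,"tz":-1,"hand":1},{"ax":0,"ay":0,"az":0,"tx":0,"ty":-0.81,"tz":-1,"hand":1},{"ax":0,"ay":0,"az":0,"tx":0,"ty":-0.81,"tz":-1,"hand":1},{"ax":0,"ay":0,"az":0,"tx":0,"ty":-0.81,"tz":-1,"hand":1},{"ax":0,"ay":0,"az":0,"tx":0,"ty":-0.81,"tz":-1,"hand":1},{"ax":0,"ay":0,"az":0,"tx":0,"ty":-0.81,"tz":-1,"hand":1},{"ax":0,"ay":0,"az":0,"tx":0,"ty":-0.81,"tz":-1,"hand":1},{"ax":0,"ay":0,"az":0,"tx":0,"ty":-0.81,"tz":-1,"hand":1},{"ax":0,"ay":0,"az":0,"tx":0,"ty":-0.81,"tz":-1,"hand":1},{"ax":0,"ay":0,"az":0,"tx":0,"ty":-0.81,"tz":-1,"hand":1},{"ax":0,"ay":0,"az":0,"tx":0,"ty":-0.81,"tz":-1,"hand":1}]' 40; python3 -c "
from h import *
go(.649,.1615,.25,19.6)"
```

```text
clock: 1.6
position: [0.5381, -0.0334, 0.2478]
ee_rot: [-0.693, -0.129, 0.698, -0.124]
contact_force: [1.0, -0.8, -0.2]
opening: 1.001
t 1.6 p [ 0.5381 -0.0334  0.2478] open 1.001 F [ 1.  -0.8 -0.2]
toolx [-0.008  0.004 -1.   ] tooly [ 0.352 -0.936 -0.007] j [ 0.38  0.24 -0.44  1.59  0.1   1.34 -1.29]
total shift [-0.05 -3.59 -4.31] n rows 4.3 turn [-1.553e+01 -1.000e-02  1.000e-01] 
total shift [-0.05 -3.59 -4.31] n rows 4.3 turn [1.588e+01 1.000e-01 1.000e-02] half
```

```bash
python3 -m pendant '[{"ax":0,"ay":0,"az":0,"tx":0,"ty":-0.8,"tz":-1,"hand":1},{"ax":0,"ay":0,"az":0,"tx":0,"ty":-0.8,"tz":-1,"hand":1},{"ax":0,"ay":0,"az":0,"tx":0,"ty":-0.8,"tz":-1,"hand":1},{"ax":0,"ay":0,"az":0,"tx":0,"ty":-0.8,"tz":-1,"hand":1},{"ax":-1,"ay":0,"az":0,"tx":0,"ty":0,"tz":0,"hand":1},{"ax":-1,"ay":0,"az":0,"tx":0,"ty":0,"tz":0,"hand":1},{"ax":-1,"ay":0,"az":0,"tx":0,"ty":0,"tz":0,"hand":1},{"ax":-1,"ay":0,"az":0,"tx":0,"ty":0,"tz":0,"hand":1},{"ax":-1,"ay":0,"az":0,"tx":0,"ty":0,"tz":0,"hand":1},{"ax":-1,"ay":0,"az":0,"tx":0,"ty":0,"tz":0,"hand":1},{"ax":-1,"ay":0,"az":0,"tx":0,"ty":0,"tz":0,"hand":1},{"ax":-1,"ay":0,"az":0,"tx":0,"ty":0,"tz":0,"hand":1}]' 40; python3 -m pendant '[{"ax":-1,"ay":0,"az":0,"tx":0,"ty":0,"tz":0,"hand":1},{"ax":-1,"ay":0,"az":0,"tx":0,"ty":0,"tz":0,"hand":1},{"ax":-1,"ay":0,"az":0,"tx":0,"ty":0,"tz":0,"hand":1},{"ax":-1,"ay":0,"az":0,"tx":0,"ty":0,"tz":0,"hand":1},{"ax":-1,"ay":0,"az":0,"tx":0,"ty":0,"tz":0,"hand":1},{"ax":-1,"ay":0,"az":0,"tx":0,"ty":0,"tz":0,"hand":0.6},{"ax":-1,"ay":0,"az":0,"tx":0,"ty":0,"tz":0,"hand":0.6}]'; python3 -c "
from h import *
go(.649,.1615,.14,19.6)"
```

```text
clock: 3.1
position: [0.6433, 0.1538, 0.2383]
ee_rot: [-0.579, -0.402, 0.591, -0.391]
contact_force: [0.0, 0.3, -0.5]
opening: 0.999
clock: 3.98
position: [0.6419, 0.1523, 0.2336]
ee_rot: [0.401, 0.587, -0.413, 0.569]
contact_force: [-0.6, -0.1, -0.0]
opening: 0.611
t 3.98 p [0.6419 0.1523 0.2336] open 0.611 F [-0.6 -0.1 -0. ]
toolx [-0.03   0.001 -1.   ] tooly [ 0.941  0.337 -0.028] j [ 0.2   0.61 -0.78  1.23  0.4   1.49 -0.18]
total shift [ 2.33  0.31 -0.13] n rows 2.3 turn [ 0.02 -0.12  0.28] 
total shift [ 2.33  0.31 -0.13] n rows 2.3 turn [-31.39  -0.44  -0.18] half
```

```bash
python3 -m pendant '[{"ax":0,"ay":0,"az":0.28,"tx":0.8,"ty":0.3,"tz":-0.1,"hand":0.6},{"ax":0,"ay":-0.1,"az":0,"tx":0.8,"ty":0,"tz":0,"hand":0.6},{"ax":0,"ay":0,"az":0,"tx":0.7,"ty":0,"tz":0,"hand":0.6},{"ax":0,"ay":0,"az":0,"tx":0,"ty":0,"tz":0,"hand":0.6}]'; python3 -c "
from h import *
go(.649,.1615,.09,19.6)"
```

```text
clock: 4.47
position: [0.6505, 0.1598, 0.1371]
ee_rot: [0.407, 0.579, -0.407, 0.577]
contact_force: [-0.4, 0.0, -0.0]
opening: 0.596
t 4.47 p [0.6505 0.1598 0.1371] open 0.596 F [-0.4  0.  -0. ]
toolx [-0.002  0.001 -1.   ] tooly [ 0.941  0.338 -0.002] j [ 0.19  0.67 -0.75  1.36  0.45  1.29 -0.23]
total shift [ 1.18 -0.02 -0.05] n rows 1.2 turn [ 0.03 -0.02  0.02] 
total shift [ 1.18 -0.02 -0.05] n rows 1.2 turn [-3.139e+01 -3.000e-02 -3.000e-02] half
```

```bash
python3 -m pendant '[{"ax":0,"ay":0,"az":0,"tx":0.6,"ty":0,"tz":0,"hand":0.6},{"ax":0,"ay":0,"az":0,"tx":0.55,"ty":0,"tz":-0.05,"hand":0.5},{"ax":0,"ay":0,"az":0,"tx":0,"ty":0,"tz":0,"hand":0.0},{"ax":0,"ay":0,"az":0,"tx":0,"ty":0,"tz":0,"hand":0.0},{"ax":0,"ay":0,"az":0,"tx":0,"ty":0,"tz":0,"hand":0.0},{"ax":0,"ay":0,"az":0,"tx":0,"ty":0,"tz":0,"hand":0.0},{"ax":0,"ay":0,"az":0,"tx":0,"ty":0,"tz":0,"hand":0.0}]' 30; python3 -c "
from h import *
go(.649,.1615,.09,19.6)"
```

```text
clock: 5.35
position: [0.6518, 0.1626, 0.0941]
ee_rot: [0.408, 0.578, -0.406, 0.578]
contact_force: [1.6, -0.5, -6.0]
opening: 0.161
t 5.35 p [0.6518 0.1626 0.0941] open 0.161 F [ 1.6 -0.5 -6. ]
toolx [ 0.002  0.003 -1.   ] tooly [0.941 0.337 0.003] j [ 0.18  0.71 -0.73  1.4   0.48  1.21 -0.25]
total shift [ 0.1  -0.08  0.  ] n rows 0.1 turn [ 0.02 -0.02 -0.03] 
total shift [ 0.1  -0.08  0.  ] n rows 0.1 turn [-3.14e+01  4.00e-02 -3.00e-02] half
```

```bash
python3 -m pendant '[{"ax":1,"ay":0,"az":0,"tx":0,"ty":0,"tz":0,"hand":0},{"ax":1,"ay":0,"az":0,"tx":0,"ty":0,"tz":0,"hand":0},{"ax":1,"ay":0,"az":0,"tx":0,"ty":0,"tz":0,"hand":0},{"ax":1,"ay":0,"az":0,"tx":0,"ty":0,"tz":0,"hand":0},{"ax":1,"ay":0,"az":0,"tx":0,"ty":0,"tz":0,"hand":0},{"ax":1,"ay":0,"az":0,"tx":0,"ty":0,"tz":0,"hand":0},{"ax":1,"ay":0,"az":0,"tx":0,"ty":0,"tz":0,"hand":0},{"ax":1,"ay":0,"az":0,"tx":0,"ty":0,"tz":0,"hand":0},{"ax":1,"ay":0,"az":0,"tx":0,"ty":0,"tz":0,"hand":0},{"ax":1,"ay":0,"az":0,"tx":0,"ty":0,"tz":0,"hand":0}]'; python3 -c "
from h import *
go(.6505,.162,.09,-73);print(monitor.get_obs()['moment'])"
```

```text
clock: 6.6
position: [0.6508, 0.1627, 0.0941]
ee_rot: [0.64, 0.303, -0.639, 0.302]
contact_force: [1.9, 0.8, -6.8]
opening: 0.156
t 6.6 p [0.6508 0.1627 0.0941] open 0.156 F [ 1.9  0.8 -6.8]
toolx [ 0.     0.003 -1.   ] tooly [ 0.774 -0.634 -0.001] j [ 0.06  0.65 -0.53  1.41  0.34  1.17 -1.2 ]
total shift [0.1  0.01 0.02] n rows 0.1 turn [ 5.88 -0.02  0.02] 
total shift [0.1  0.01 0.02] n rows 0.1 turn [-2.554e+01 -3.000e-02 -2.000e-02] half
[ 0.03735364 -0.30449141  0.05346769]
```

```bash
python3 -m pendant '[{"ax":1,"ay":0,"az":0,"tx":0,"ty":0,"tz":0,"hand":0},{"ax":1,"ay":0,"az":0,"tx":0,"ty":0,"tz":0,"hand":0},{"ax":1,"ay":0,"az":0,"tx":0,"ty":0,"tz":0,"hand":0},{"ax":1,"ay":0,"az":0,"tx":0,"ty":0,"tz":0,"hand":0},{"ax":1,"ay":0,"az":0,"tx":0,"ty":0,"tz":0,"hand":0},{"ax":0.8,"ay":0,"az":0,"tx":0,"ty":0,"tz":0,"hand":0}]'; python3 -c "
from h import *
go(.6505,.162,.09,-73);print(monitor.get_obs()['moment'])"
```

```text
clock: 7.35
position: [0.6505, 0.1633, 0.0941]
ee_rot: [0.7, 0.102, -0.7, 0.1]
contact_force: [2.5, -0.3, -5.5]
opening: 0.154
t 7.35 p [0.6505 0.1633 0.0941] open 0.154 F [ 2.5 -0.3 -5.5]
toolx [ 0.     0.003 -1.   ] tooly [ 0.282 -0.959 -0.003] j [-0.02  0.63 -0.41  1.41  0.25  1.15 -1.74]
total shift [0.1  0.03 0.01] n rows 0.1 turn [-0.1  -0.01  0.03] 
total shift [0.1  0.03 0.01] n rows 0.1 turn [3.131e+01 4.000e-02 2.000e-02] half
[-0.0322725  -0.42878621  0.54735736]
```

```bash
python3 -m pendant '[{"ax":0.8,"ay":0,"az":0,"tx":0,"ty":0,"tz":0,"hand":0},{"ax":0.3,"ay":0,"az":0,"tx":0,"ty":0,"tz":0,"hand":0},{"ax":0.3,"ay":0,"az":0,"tx":0,"ty":0,"tz":0,"hand":0}]'; python3 -c "
from h import *
go(.6505,.162,.09,-73);print(monitor.get_obs()['moment'])"
```

```text
clock: 7.72
position: [0.6507, 0.1635, 0.0944]
ee_rot: [0.706, 0.053, -0.705, 0.052]
contact_force: [1.8, -2.4, -4.7]
opening: 0.155
t 7.72 p [0.6507 0.1635 0.0944] open 0.155 F [ 1.8 -2.4 -4.7]
toolx [ 0.002  0.001 -1.   ] tooly [ 0.149 -0.989 -0.001] j [-0.04  0.62 -0.38  1.41  0.24  1.15 -1.87]
total shift [0.11 0.04 0.01] n rows 0.1 turn [-1.48 -0.02  0.01] 
total shift [0.11 0.04 0.01] n rows 0.1 turn [2.994e+01 1.000e-02 3.000e-02] half
[-0.43213767 -0.49910518  2.77133897]
```

The moment rose to 2.8 N m, so the knob is at its end stop. I'll release and move up.

```bash
python3 -m pendant '[{"ax":-0.4,"ay":0,"az":0,"tx":0,"ty":0,"tz":0,"hand":0},{"ax":0,"ay":0,"az":0,"tx":0,"ty":0,"tz":0,"hand":0.6},{"ax":0,"ay":0,"az":0,"tx":0,"ty":0,"tz":0,"hand":0.6},{"ax":0,"ay":0,"az":0,"tx":0,"ty":0,"tz":0,"hand":0.6},{"ax":0,"ay":0,"az":0,"tx":-1,"ty":0,"tz":0,"hand":0.6},{"ax":0,"ay":0,"az":0,"tx":-1,"ty":0,"tz":0,"hand":0.6},{"ax":0,"ay":0,"az":0,"tx":-1,"ty":0,"tz":0,"hand":0.8},{"ax":0,"ay":0,"az":0,"tx":-0.8,"ty":0,"tz":0,"hand":0.8}]'; python3 - <<'E'
from h import *
im,d=capture('scene');cv2.imwrite('pics/a.png',cv2.resize(im[140:290,200:400],(800,600),interpolation=cv2.INTER_CUBIC)[...,::-1])
s=np.load('scene0.npz')
p=cloud('scene',d)
z=p[...,2];m=(z>.125)&(z<.155)&(p[...,0]>.55)&(p[...,1]<-.1)&(p[...,1]>-.25)
q=p[m];o=q[q[:,2]>.138];print('gauge top',len(o),np.round(np.median(o,0),4),np.round(o.min(0),3),np.round(o.max(0),3))
r=cv2.minAreaRect(q[:,:2].astype(np.float32)*1000);print(r)
go(.643,-.163,.25,-90)
E
```

```text
clock: 8.72
position: [0.6495, 0.1635, 0.2505]
ee_rot: [-0.704, -0.066, 0.705, -0.063]
contact_force: [0.9, 0.3, -0.4]
opening: 0.801
gauge top 68 [ 0.6448 -0.1601  0.1431] [ 0.628 -0.176  0.138] [ 0.658 -0.146  0.149]
((643.6347045898438, -159.8176727294922), (33.67465591430664, 29.64163589477539), 7.666879653930664)
t 8.78 p [0.6508 0.1641 0.2556] open 0.804 F [-0.9  0.3  4.8]
toolx [ 0.005  0.005 -1.   ] tooly [ 0.181 -0.983 -0.004] j [-0.03  0.51 -0.41  1.21  0.2   1.45 -1.8 ]
total shift [0.1  8.01 1.68] n rows 8.0 turn [ 1.82 -0.05  0.04] 
total shift [0.1  8.01 1.68] n rows 8.0 turn [-29.59  -0.07  -0.08] half
```

View pics/a.png

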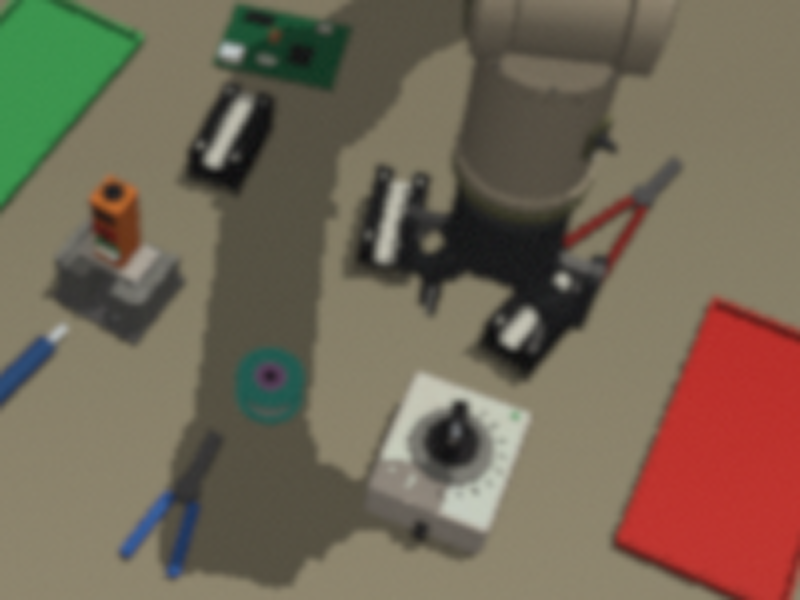

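The knob's mark now points towards +x, so it is at full. Next, the gauge.

```bash
python3 -m pendant '[{"ax":0.9,"ay":0,"az":0,"tx":0,"ty":0,"tz":0,"hand":0.8},{"ax":0.9,"ay":0,"az":0,"tx":0,"ty":1,"tz":0,"hand":0.8},{"ax":0,"ay":0,"az":0,"tx":0,"ty":1,"tz":0.1,"hand":0.8},{"ax":0,"ay":0,"az":0,"tx":0,"ty":1,"tz":0.1,"hand":0.8},{"ax":0,"ay":0,"az":0,"tx":0,"ty":1,"tz":0,"hand":0.8},{"ax":0,"ay":0,"az":0,"tx":0,"ty":1,"tz":0,"hand":0.8},{"ax":0,"ay":0,"az":0,"tx":0,"ty":1,"tz":0,"hand":0.8},{"ax":0,"ay":0,"az":0,"tx":0,"ty":1,"tz":0,"hand":0.8},{"ax":0,"ay":0,"az":0,"tx":0,"ty":0.9,"tz":0,"hand":0.8},{"ax":0,"ay":0,"az":0,"tx":0,"ty":0,"tz":0,"hand":0.8}]'; python3 -c "
from h import *
go(.6425,-.162,.123,-90)"
```

```text
clock: 10.02
position: [0.6457, -0.1592, 0.2573]
ee_rot: [0.712, 0.0, -0.702, -0.006]
contact_force: [0.1, 0.5, 0.2]
opening: 0.802
t 10.03 p [ 0.6457 -0.1592  0.2573] open 0.802 F [0.1 0.5 0.2]
toolx [ 0.014  0.009 -1.   ] tooly [-0.009 -1.    -0.009] j [ 0.38  0.48 -0.28  1.24  0.12  1.43 -1.46]
total shift [3.36 0.1  0.13] n rows 3.4 turn [-0.09 -0.14  0.09] 
total shift [3.36 0.1  0.13] n rows 3.4 turn [31.33  0.15  0.22] half
```

```bash
python3 -m pendant '[{"ax":-0.1,"ay":-0.14,"az":0.09,"tx":0.8,"ty":0.1,"tz":0.1,"hand":0.8},{"ax":0,"ay":0,"az":0,"tx":0.8,"ty":0,"tz":0,"hand":0.8}]'; python3 - <<'E'
from h import *
im,d=capture('top');crop(im,240,145,300,205,9,'pics/g1.png')
p=cloud('top',d)
go(.6425,-.162,.123,-90)
E
```

```text
clock: 10.28
position: [0.6441, -0.1621, 0.1957]
ee_rot: [0.71, 0.0, -0.705, 0.0]
contact_force: [-0.6, 0.5, 0.0]
opening: 0.797
t 10.32 p [ 0.6425 -0.1612  0.1908] open 0.799 F [-0.8  0.8 -4. ]
toolx [ 0.001  0.002 -1.   ] tooly [ 0.001 -1.    -0.002] j [ 0.39  0.51 -0.28  1.34  0.14  1.31 -1.46]
total shift [1.69 0.02 0.  ] n rows 1.7 turn [ 0.01 -0.01  0.02] 
total shift [1.69 0.02 0.  ] n rows 1.7 turn [-3.141e+01 -3.000e-02 -2.000e-02] half
```

View pics/g1.png

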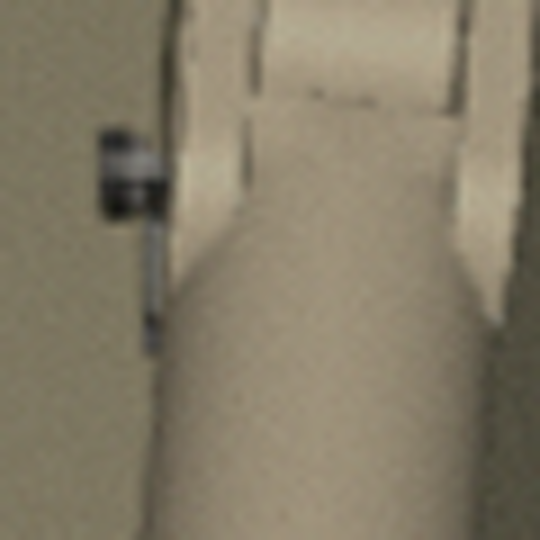

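The top view is blocked by the arm, so I'll go down on the measured centre.

```bash
python3 -m pendant '[{"ax":0,"ay":0,"az":0,"tx":0.85,"ty":0,"tz":0,"hand":0.8},{"ax":0,"ay":0,"az":0,"tx":0.85,"ty":0,"tz":0,"hand":0.8},{"ax":0,"ay":0,"az":0,"tx":0,"ty":0,"tz":0,"hand":0.8}]'; python3 - <<'E'
from h import *
im,d=capture('scene');crop(im,195,160,275,240,7,'pics/g2.png')
go(.6425,-.162,.123,-90)
E
```

```text
clock: 10.7
position: [0.6433, -0.1577, 0.1226]
ee_rot: [0.708, 0.002, -0.706, -0.0]
contact_force: [-0.3, -0.6, 0.2]
opening: 0.799
t 10.75 p [ 0.6445 -0.1578  0.1248] open 0.8 F [1.1 1.5 0.2]
toolx [ 0.006  0.003 -1.   ] tooly [ 0.003 -1.    -0.003] j [ 0.38  0.56 -0.27  1.41  0.15  1.18 -1.48]
total shift [0.04 0.11 0.05] n rows 0.1 turn [ 0.03 -0.06  0.03] 
total shift [0.04 0.11 0.05] n rows 0.1 turn [-31.39  -0.05  -0.09] half
```

View pics/g2.png

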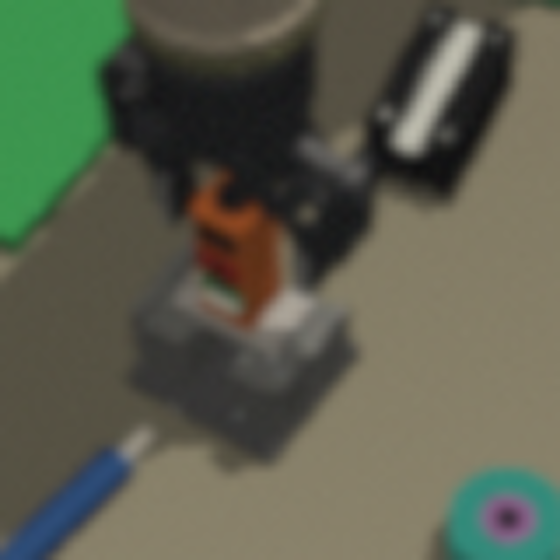

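```bash
python3 -m pendant '[{"ax":0,"ay":0,"az":0,"tx":0,"ty":0.1,"tz":0.05,"hand":0.5},{"ax":0,"ay":0,"az":0,"tx":0,"ty":0,"tz":0,"hand":0.2},{"ax":0,"ay":0,"az":0,"tx":0,"ty":0,"tz":0,"hand":0.2},{"ax":0,"ay":0,"az":0,"tx":0,"ty":0,"tz":0,"hand":0.2},{"ax":0,"ay":0,"az":0,"tx":0,"ty":0,"tz":0,"hand":0.2}]' 50; python3 -c "
from h import *
go(.6425,-.162,.123,-90)
for i in range(3): print(monitor.get_obs()['position'])"
```

```text
clock: 11.38
position: [0.6448, -0.1621, 0.1305]
ee_rot: [0.712, 0.002, -0.703, 0.0]
contact_force: [-0.8, 0.2, -2.0]
opening: 0.348
t 11.38 p [ 0.6448 -0.1621  0.1305] open 0.348 F [-0.8  0.2 -2. ]
toolx [ 0.013  0.002 -1.   ] tooly [ 0.003 -1.    -0.002] j [ 0.39  0.56 -0.27  1.41  0.15  1.18 -1.47]
total shift [ 0.19 -0.    0.06] n rows 0.2 turn [ 0.03 -0.13  0.02] 
total shift [ 0.19 -0.    0.06] n rows 0.2 turn [-3.139e+01 -3.000e-02 -2.000e-01] half
[ 0.64481468 -0.16208572  0.13052827]
[ 0.64481468 -0.16208572  0.13052827]
[ 0.64481468 -0.16208572  0.13052827]
```

```bash
python3 -m pendant '[{"ax":0,"ay":0,"az":0,"tx":-0.5,"ty":0,"tz":0,"hand":0.2},{"ax":0,"ay":0,"az":0,"tx":-1,"ty":0,"tz":0,"hand":0.2},{"ax":0,"ay":0,"az":0,"tx":-1,"ty":0,"tz":0,"hand":0.2},{"ax":0,"ay":0,"az":0,"tx":0,"ty":0,"tz":0,"hand":0.2}]'; cat >> h.py <<'E'
def sinks(n='top',near=None):
    im,d=capture(n);p=cloud(n,d);i=im.astype(int)
    q=p.reshape(-1,3);zz=q[:,2]
    m=(p[...,2]>.038)&(p[...,2]<.056)&(p[...,0]>.3)&(p[...,0]<.57)&(p[...,1]>-.27)&(p[...,1]<.27)
    k,l,s,c=cv2.connectedComponentsWithStats(m.astype(np.uint8),connectivity=8)
    for j in range(1,k):
        if s[j,4]>60:
            # full 3d box top pixels
            w=p[l==j];r=cv2.minAreaRect(w[:,:2].astype(np.float32)*1000)
            (a,b),ang=r[1],r[2]
            if a<b: ang-=90
            print(n,s[j,4],'c',np.round(r[0],1),'size',np.round([a,b],1),'yaw',round(ang,1),'z',np.round(np.median(w[:,2]),4))
    return im,d,p
E
python3 - <<'E'
from h import *
im,d,p=sinks('top');cv2.imwrite('pics/t2.png',cv2.resize(im[130:290,80:360],None,fx=2.8,fy=2.8)[...,::-1])
im,d,p=sinks('scene');crop(im,190,130,350,250,5,'pics/s2.png')
go(.4871,.1605,.23,-97.9)
E
```

```text
clock: 11.88
position: [0.6436, -0.162, 0.2374]
ee_rot: [0.712, 0.002, -0.702, 0.0]
contact_force: [-0.1, -0.2, -1.8]
opening: 0.348
top 132 c [488.5 175.6] size [25.9 90. ] yaw -2.5 z 0.0438
top 134 c [485.  149.8] size [28.4 89.8] yaw -5.6 z 0.0448
top 120 c [471.1  -4.8] size [88.  17.4] yaw 18.2 z 0.0453
top 122 c [460.7  25.5] size [89.3 17.3] yaw 18.3 z 0.0449
scene 230 c [ 465.1 -158.9] size [93.6 51.1] yaw 9.6 z 0.0446
scene 115 c [473.9  -1.8] size [92.1 17.7] yaw 18.3 z 0.0451
scene 110 c [463.2  28.8] size [94.  17.3] yaw 18.3 z 0.0457
scene 146 c [486.3 150.9] size [25.9 93.7] yaw -6.5 z 0.0445
scene 134 c [491.4 177.4] size [22.9 92. ] yaw -8.0 z 0.0451
t 11.97 p [ 0.6419 -0.1618  0.2328] open 0.342 F [-0.   0.5 -2.3]
toolx [ 0.008  0.003 -1.   ] tooly [ 0.003 -1.    -0.003] j [ 0.39  0.49 -0.28  1.28  0.13  1.38 -1.45]
total shift [ 0.07 -8.07  3.84] n rows 8.1 turn [ 1.41 -0.07  0.04] 
total shift [ 0.07 -8.07  3.84] n rows 8.1 turn [-30.    -0.06  -0.11] half
```

View pics/s2.png

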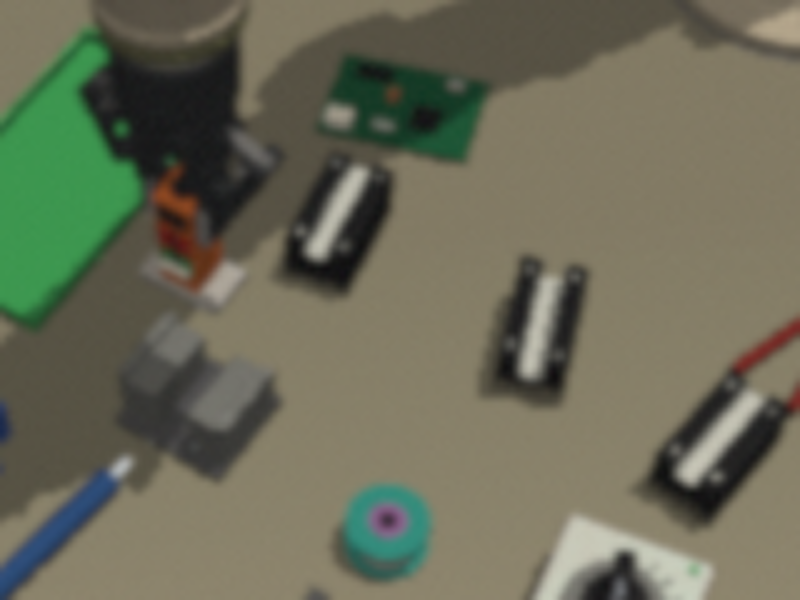

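View pics/t2.png

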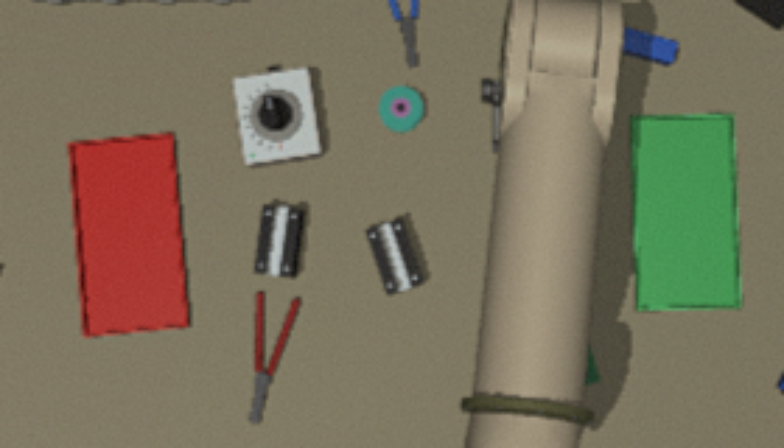

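```bash
python3 -m pendant '[{"ax":0.7,"ay":0,"az":0,"tx":0,"ty":0,"tz":0,"hand":0.2},{"ax":0.7,"ay":0,"az":0,"tx":0,"ty":0,"tz":0,"hand":0.2},{"ax":0,"ay":0,"az":0,"tx":0,"ty":-0.94,"tz":0.62,"hand":0.2},{"ax":0,"ay":0,"az":0,"tx":0,"ty":-0.94,"tz":0.62,"hand":0.2},{"ax":0,"ay":0,"az":0,"tx":0,"ty":-0.94,"tz":0.62,"hand":0.2},{"ax":0,"ay":0,"az":0,"tx":0,"ty":-0.94,"tz":0.62,"hand":0.2},{"ax":0,"ay":0,"az":0,"tx":0,"ty":-0.94,"tz":0.62,"hand":0.2},{"ax":0,"ay":0,"az":0,"tx":0,"ty":-0.94,"tz":0.62,"hand":0.2},{"ax":0,"ay":0,"az":0,"tx":0,"ty":-0.94,"tz":0.62,"hand":0.2},{"ax":0,"ay":0,"az":0,"tx":0,"ty":-0.94,"tz":0.62,"hand":0.2},{"ax":0,"ay":0,"az":0,"tx":0,"ty":0,"tz":0,"hand":0.2}]'; python3 -c "
from h import *
go(.488,.162,.17,-97.9)"
```

```text
clock: 13.35
position: [0.4736, 0.1725, 0.2185]
ee_rot: [-0.698, 0.05, 0.713, 0.05]
contact_force: [0.3, -1.3, -1.5]
opening: 0.346
t 13.35 p [0.4736 0.1725 0.2185] open 0.346 F [ 0.3 -1.3 -1.5]
toolx [-0.022  0.003 -1.   ] tooly [-0.141 -0.99   0.001] j [ 0.01  0.19 -0.47  1.72  0.08  1.28 -2.19]
total shift [ 1.2   0.21 -0.42] n rows 1.2 turn [-0.04  0.22 -0.  ] 
total shift [ 1.2   0.21 -0.42] n rows 1.2 turn [ 3.137e+01 -1.000e-02 -3.400e-01] half
```

```bash
python3 -m pendant '[{"ax":0,"ay":0.28,"az":0,"tx":0.4,"ty":0.2,"tz":-0.4,"hand":0.2},{"ax":0,"ay":0,"az":0,"tx":0.4,"ty":0,"tz":0,"hand":0.2},{"ax":0,"ay":0,"az":0,"tx":0,"ty":0,"tz":0,"hand":0.2},{"ax":0,"ay":0,"az":0,"tx":0,"ty":0,"tz":0,"hand":0.2}]'; python3 - <<'E'
from h import *
im,d=capture('scene');crop(im,290,150,390,250,6,'pics/m1.png')
go(.488,.162,.17,-97.9)
E
```

```text
clock: 13.85
position: [0.4865, 0.1606, 0.1825]
ee_rot: [0.705, -0.052, -0.705, -0.049]
contact_force: [0.1, 0.0, -1.7]
opening: 0.347
t 13.9 p [0.4865 0.1606 0.1824] open 0.341 F [-0.5  0.2 -2.2]
toolx [ 0.    -0.003 -1.   ] tooly [-0.142 -0.99   0.003] j [ 0.01  0.22 -0.45  1.76  0.11  1.18 -2.19]
total shift [ 0.31 -0.04 -0.03] n rows 0.3 turn [-0.05 -0.01 -0.03] 
total shift [ 0.31 -0.04 -0.03] n rows 0.3 turn [ 3.137e+01 -5.000e-02  1.000e-02] half
```

View pics/m1.png

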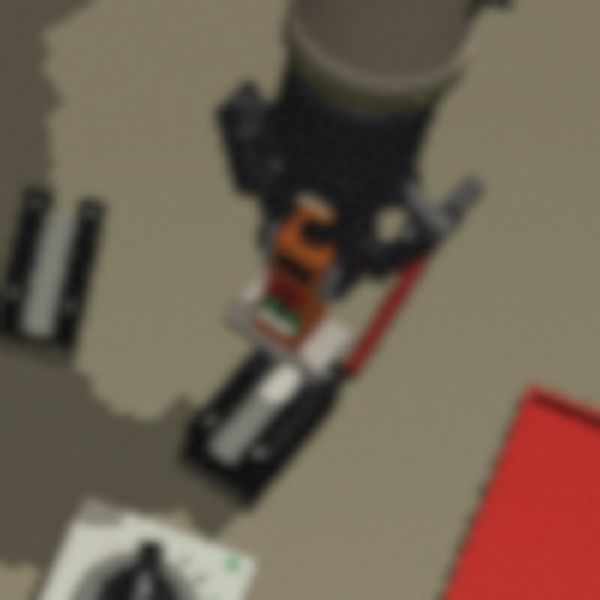

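```bash
python3 -m pendant '[{"ax":0,"ay":0,"az":0,"tx":0.4,"ty":0,"tz":0,"hand":0.2},{"ax":0,"ay":0,"az":0,"tx":0.4,"ty":0,"tz":0,"hand":0.2},{"ax":0,"ay":0,"az":0,"tx":0.3,"ty":0,"tz":0,"hand":0.2}]'; python3 -c "
from h import *
go(.488,.162,.1265,-97.9)"
```

```text
clock: 14.28
position: [0.4873, 0.1608, 0.137]
ee_rot: [0.706, -0.051, -0.704, -0.05]
contact_force: [-0.1, 0.7, 0.5]
opening: 0.346
t 14.28 p [0.4873 0.1608 0.137 ] open 0.346 F [-0.1  0.7  0.5]
toolx [ 0.003 -0.003 -1.   ] tooly [-0.142 -0.99   0.002] j [ 0.    0.27 -0.45  1.82  0.13  1.08 -2.21]
total shift [ 0.26 -0.03 -0.01] n rows 0.3 turn [-0.05 -0.03 -0.02] 
total shift [ 0.26 -0.03 -0.01] n rows 0.3 turn [31.37 -0.04  0.05] half
```

```bash
python3 -m pendant '[{"ax":0,"ay":0,"az":0,"tx":0.2,"ty":0,"tz":0,"hand":0.2},{"ax":0,"ay":0,"az":0,"tx":0.12,"ty":0,"tz":0,"hand":0.2},{"ax":0,"ay":0,"az":0,"tx":0.08,"ty":0,"tz":0,"hand":0.2}]'; python3 -c "
from h import *
go(.488,.162,.1265,-97.9)"
```

```text
clock: 14.65
position: [0.4886, 0.1605, 0.1251]
ee_rot: [0.708, -0.052, -0.703, -0.049]
contact_force: [-14.2, -8.0, 41.6]
opening: 0.345
t 14.65 p [0.4886 0.1605 0.1251] open 0.345 F [-14.2  -8.   41.6]
toolx [ 0.006 -0.004 -1.   ] tooly [-0.143 -0.99   0.004] j [-0.    0.28 -0.44  1.83  0.15  1.06 -2.22]
total shift [-0.03 -0.03  0.02] n rows 0.0 turn [-0.05 -0.07 -0.04] 
total shift [-0.03 -0.03  0.02] n rows 0.0 turn [31.36 -0.06  0.1 ] half
```

```bash
python3 -m pendant '[{"ax":0,"ay":0,"az":0,"tx":0,"ty":0,"tz":0,"hand":0.2},{"ax":0,"ay":0,"az":0,"tx":0.03,"ty":0,"tz":0,"hand":0.2},{"ax":0,"ay":0,"az":0,"tx":0.03,"ty":0,"tz":0,"hand":0.2},{"ax":0,"ay":0,"az":0,"tx":0.03,"ty":0,"tz":0,"hand":0.2}]'; python3 - <<'E'
from h import *
im,d=capture('scene');crop(im,310,160,370,220,10,'pics/m1b.png');np.savez('m1.npz',im=im,d=d)
st()
E
```

```text
clock: 15.15
position: [0.4896, 0.1606, 0.1251]
ee_rot: [0.709, -0.052, -0.702, -0.049]
contact_force: [-8.6, -3.5, 19.3]
opening: 0.348
t 15.2 p [0.4896 0.1606 0.1251] open 0.346 F [-7.5 -3.  17.9]
toolx [ 0.009 -0.005 -1.   ] tooly [-0.143 -0.99   0.004] j [-0.    0.28 -0.44  1.83  0.15  1.05 -2.22]
```

View pics/m1b.png

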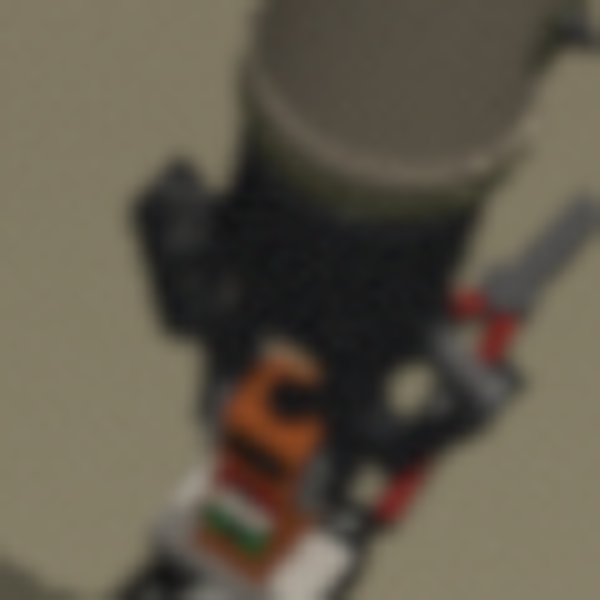

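```bash
python3 -m pendant '[{"ax":0,"ay":0,"az":0,"tx":0.03,"ty":0,"tz":0,"hand":0.2},{"ax":0,"ay":0,"az":0,"tx":0.03,"ty":0,"tz":0,"hand":0.2},{"ax":0,"ay":0,"az":0,"tx":0.03,"ty":0,"tz":0,"hand":0.2},{"ax":0,"ay":0,"az":0,"tx":0.03,"ty":0,"tz":0,"hand":0.2}]'; cat >> h.py <<'E'
def scale(f,c,yaw,zf=.046):
    im=np.load(f)['im'];t=np.deg2rad(yaw);e=np.array([np.cos(t),np.sin(t),0])
    for h in range(20,76,4):
        u,v=proj('scene',np.array([*c,zf+h/1000])+.0155*e)[0]
        x=cv2.getRectSubPix(im,(1,1),(float(u),float(v)))[0,0];print(h,round(u,1),round(v,1),x)
E
python3 - <<'E'
from h import *
st()
scale('m1.npz',(.489,.161),-8)
E
```

```text
clock: 15.7
position: [0.4895, 0.1608, 0.1252]
ee_rot: [0.709, -0.053, -0.701, -0.049]
contact_force: [-6.9, -2.7, 17.7]
opening: 0.341
t 15.7 p [0.4895 0.1608 0.1252] open 0.341 F [-6.9 -2.7 17.7]
toolx [ 0.011 -0.007 -1.   ] tooly [-0.143 -0.99   0.005] j [-0.    0.28 -0.44  1.83  0.15  1.05 -2.22]
20 332.3 215.3 [96 65 47]
24 332.5 214.6 [86 57 36]
28 332.7 214.0 [72 53 30]
32 332.9 213.3 [57 54 33]
36 333.1 212.7 [54 62 43]
40 333.3 212.0 [70 77 61]
44 333.5 211.4 [93 94 80]
48 333.7 210.7 [107 101  89]
52 333.9 210.0 [106  93  84]
56 334.1 209.4 [92 70 63]
60 334.3 208.7 [83 50 43]
64 334.5 208.0 [79 36 28]
68 334.7 207.3 [74 34 23]
72 334.9 206.6 [64 31 21]
```

Sink 1: the pointer's white peak is at about 49 mm, in the red band, so it is shallow. That agrees with the depth image. On to the middle one.

```bash
python3 -m pendant '[{"ax":0,"ay":0,"az":0,"tx":-0.5,"ty":0,"tz":0,"hand":0.2},{"ax":0,"ay":0,"az":0,"tx":-1,"ty":0,"tz":0,"hand":0.2},{"ax":-0.9,"ay":-0.1,"az":0,"tx":-0.1,"ty":0,"tz":0,"hand":0.2},{"ax":-0.9,"ay":0,"az":0,"tx":0,"ty":0,"tz":0,"hand":0.2},{"ax":-0.9,"ay":0,"az":0,"tx":0,"ty":0,"tz":0,"hand":0.2},{"ax":-0.9,"ay":0,"az":0,"tx":0,"ty":0,"tz":0,"hand":0.2},{"ax":-0.9,"ay":0,"az":0,"tx":0,"ty":0,"tz":0,"hand":0.2},{"ax":0,"ay":0,"az":0,"tx":0,"ty":0.84,"tz":0.42,"hand":0.2},{"ax":0,"ay":0,"az":0,"tx":0,"ty":0.84,"tz":0.42,"hand":0.2},{"ax":0,"ay":0,"az":0,"tx":0,"ty":0.84,"tz":0.42,"hand":0.2},{"ax":0,"ay":0,"az":0,"tx":0,"ty":0.84,"tz":0.42,"hand":0.2},{"ax":0,"ay":0,"az":0,"tx":0,"ty":0,"tz":0,"hand":0.2}]'; python3 - <<'E'
from h import *
im,d,p=sinks('scene');crop(im,220,140,380,260,5,'pics/m2.png')
go(.467,.012,.17,-71.8)
E
```

```text
clock: 17.2
position: [0.464, 0.009, 0.1832]
ee_rot: [-0.694, -0.113, 0.702, -0.115]
contact_force: [0.7, 0.7, -1.1]
opening: 0.347
scene 225 c [ 465.4 -159.5] size [91.9 50.8] yaw 9.0 z 0.0447
scene 103 c [476.8  -1. ] size [86.8 17.9] yaw 18.3 z 0.0452
scene 101 c [466.1  29.7] size [85.3 17.4] yaw 18.4 z 0.0459
scene 279 c [488.6 163.8] size [51.1 93.3] yaw -7.2 z 0.0447
t 17.25 p [0.4642 0.0109 0.1832] open 0.345 F [ 0.2  0.3 -2. ]
toolx [-0.011 -0.003 -1.   ] tooly [ 0.322 -0.947 -0.   ] j [ 0.28  0.12 -0.4   1.87  0.05  1.17 -1.38]
total shift [ 0.33 -0.   -0.08] n rows 0.3 turn [0.1  0.11 0.  ] 
total shift [ 0.33 -0.   -0.08] n rows 0.3 turn [-31.32  -0.     0.18] half
```

View pics/m2.png

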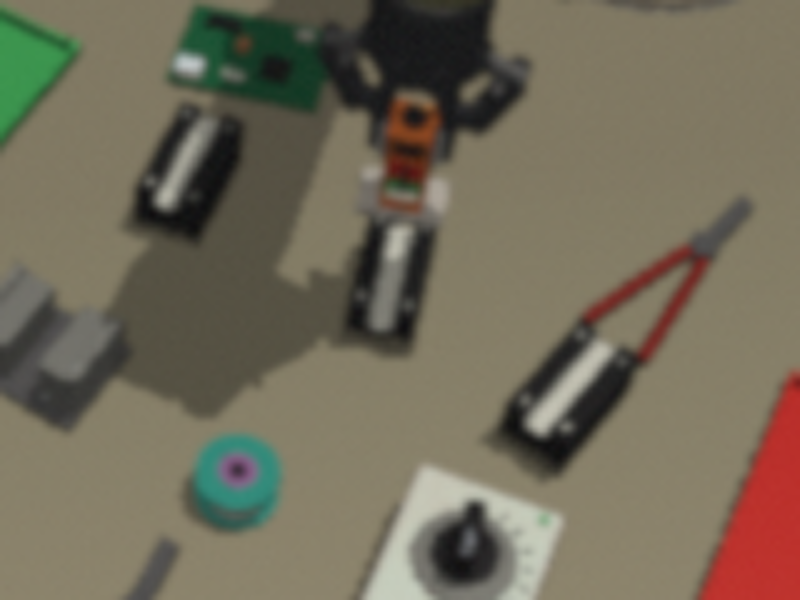

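```bash
python3 -m pendant '[{"ax":0.1,"ay":0.15,"az":0,"tx":0.3,"ty":0,"tz":-0.05,"hand":0.2},{"ax":0,"ay":0,"az":0,"tx":0.35,"ty":0,"tz":0,"hand":0.2},{"ax":0,"ay":0,"az":0,"tx":0.3,"ty":0,"tz":0,"hand":0.2}]'; python3 -c "
from h import *
go(.467,.012,.1255,-71.8)"
```

```text
clock: 17.62
position: [0.4666, 0.0147, 0.1436]
ee_rot: [0.7, 0.114, -0.696, 0.112]
contact_force: [0.2, -0.1, -1.6]
opening: 0.346
t 17.62 p [0.4666 0.0147 0.1436] open 0.346 F [ 0.2 -0.1 -1.6]
toolx [ 0.005  0.003 -1.   ] tooly [ 0.316 -0.949 -0.001] j [ 0.28  0.16 -0.41  1.93  0.07  1.07 -1.41]
total shift [0.45 0.07 0.01] n rows 0.5 turn [ 0.04 -0.05  0.01] 
total shift [0.45 0.07 0.01] n rows 0.5 turn [-3.138e+01 -2.000e-02 -8.000e-02] half
```

```bash
python3 -m pendant '[{"ax":0,"ay":0,"az":0,"tx":0.2,"ty":0.07,"tz":0,"hand":0.2},{"ax":0,"ay":0,"az":0,"tx":0.14,"ty":0,"tz":0,"hand":0.2},{"ax":0,"ay":0,"az":0,"tx":0.08,"ty":0,"tz":0,"hand":0.2},{"ax":0,"ay":0,"az":0,"tx":0.05,"ty":0,"tz":0,"hand":0.2}]'; python3 -c "
from h import *
go(.467,.012,.1255,-71.8)"
```

```text
clock: 18.12
position: [0.4679, 0.0127, 0.1251]
ee_rot: [0.699, 0.114, -0.696, 0.113]
contact_force: [-14.0, -0.4, 33.7]
opening: 0.341
t 18.12 p [0.4679 0.0127 0.1251] open 0.341 F [-14.   -0.4  33.7]
toolx [ 0.004  0.002 -1.   ] tooly [ 0.317 -0.948 -0.001] j [ 0.27  0.18 -0.4   1.94  0.08  1.03 -1.41]
total shift [-0.01  0.01  0.03] n rows 0.0 turn [ 0.05 -0.04  0.01] 
total shift [-0.01  0.01  0.03] n rows 0.0 turn [-3.136e+01 -2.000e-02 -7.000e-02] half
```

```bash
python3 -m pendant '[{"ax":0,"ay":0,"az":0,"tx":0,"ty":0,"tz":0,"hand":0.2},{"ax":0,"ay":0,"az":0,"tx":0.03,"ty":0,"tz":0,"hand":0.2},{"ax":0,"ay":0,"az":0,"tx":0.03,"ty":0,"tz":0,"hand":0.2},{"ax":0,"ay":0,"az":0,"tx":0.03,"ty":0,"tz":0,"hand":0.2},{"ax":0,"ay":0,"az":0,"tx":0.03,"ty":0,"tz":0,"hand":0.2},{"ax":0,"ay":0,"az":0,"tx":0.03,"ty":0,"tz":0,"hand":0.2},{"ax":0,"ay":0,"az":0,"tx":0.03,"ty":0,"tz":0,"hand":0.2},{"ax":0,"ay":0,"az":0,"tx":0.03,"ty":0,"tz":0,"hand":0.2}]'; python3 - <<'E'
from h import *
im,d=capture('scene');crop(im,270,140,330,200,10,'pics/m2b.png');np.savez('m2.npz',im=im,d=d)
o=st();scale('m2.npz',o['position'][:2],18.2)
E
```

```text
clock: 19.12
position: [0.4688, 0.0131, 0.1251]
ee_rot: [0.7, 0.113, -0.695, 0.114]
contact_force: [-7.1, -0.1, 16.2]
opening: 0.345
t 19.18 p [0.4688 0.0131 0.1251] open 0.349 F [-6.8  0.2 16.6]
toolx [ 0.007 -0.001 -1.   ] tooly [ 0.317 -0.948  0.003] j [ 0.27  0.18 -0.4   1.94  0.08  1.03 -1.42]
20 298.3 192.4 [105  70  51]
24 298.4 191.7 [97 62 39]
28 298.5 191.1 [85 61 38]
32 298.6 190.4 [86 77 58]
36 298.7 189.7 [94 94 79]
40 298.8 189.0 [109 111  96]
44 298.9 188.3 [97 97 83]
48 299.0 187.6 [83 76 64]
52 299.1 186.9 [71 50 41]
56 299.3 186.2 [70 34 29]
60 299.4 185.5 [73 28 21]
64 299.5 184.8 [77 29 19]
68 299.6 184.1 [81 37 22]
72 299.7 183.4 [70 35 21]
```

View pics/m2b.png

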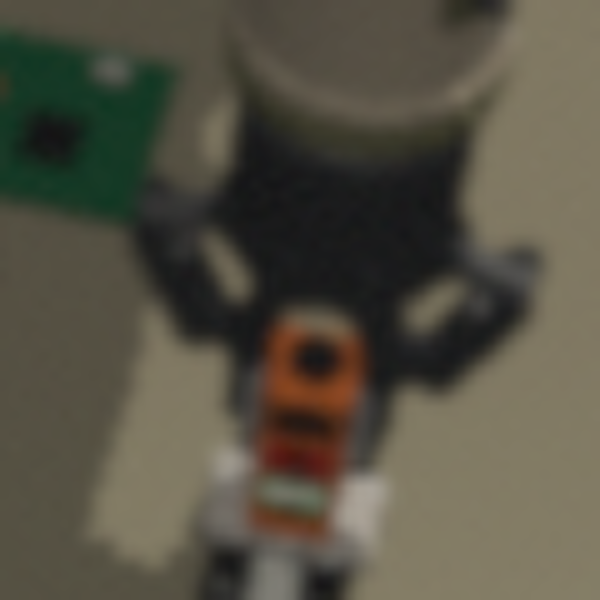

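Sink 2: the pointer is at about 40 mm, in the green band, so it is full depth. On to the right one.

```bash
python3 -m pendant '[{"ax":0,"ay":0,"az":0,"tx":-0.5,"ty":0,"tz":0,"hand":0.2},{"ax":0,"ay":0,"az":0,"tx":-1,"ty":0,"tz":0,"hand":0.2},{"ax":0.8,"ay":0,"az":0,"tx":-0.1,"ty":0,"tz":0,"hand":0.2},{"ax":0.8,"ay":0,"az":0,"tx":0,"ty":0,"tz":0,"hand":0.2},{"ax":0,"ay":0,"az":0,"tx":0,"ty":0.85,"tz":0.17,"hand":0.2},{"ax":0,"ay":0,"az":0,"tx":0,"ty":0.85,"tz":0.17,"hand":0.2},{"ax":0,"ay":0,"az":0,"tx":0,"ty":0.85,"tz":0.17,"hand":0.2},{"ax":0,"ay":0,"az":0,"tx":0,"ty":0.85,"tz":0.17,"hand":0.2},{"ax":0,"ay":0,"az":0,"tx":0,"ty":0.85,"tz":0.17,"hand":0.2},{"ax":0,"ay":0,"az":0,"tx":0,"ty":0,"tz":0,"hand":0.2}]'; python3 - <<'E'
from h import *
im,d,p=sinks('scene');crop(im,200,120,360,240,5,'pics/m3.png')
go(.464,-.1605,.17,-80.5)
E
```

```text
clock: 20.42
position: [0.4606, -0.165, 0.1877]
ee_rot: [0.707, 0.056, -0.703, 0.056]
contact_force: [0.4, 0.5, -2.3]
opening: 0.345
scene 101 c [ 470.2 -174.8] size [86.9 20.1] yaw 7.3 z 0.045
scene 112 c [ 462.1 -146. ] size [90.7 23.8] yaw 8.8 z 0.0443
scene 111 c [473.7  -2.1] size [93.9 17.8] yaw 18.5 z 0.0449
scene 111 c [465.   29.3] size [93.5 17.5] yaw 18.2 z 0.045
scene 274 c [488.1 163.9] size [50.8 94.6] yaw -7.0 z 0.0448
t 20.48 p [ 0.4609 -0.163   0.1877] open 0.345 F [ 0.7  1.4 -2.4]
toolx [ 0.005  0.001 -1.   ] tooly [ 0.16  -0.987 -0.   ] j [ 0.49  0.14 -0.24  1.82  0.03  1.17 -1.16]
total shift [ 0.44 -0.05 -0.09] n rows 0.4 turn [-0.05 -0.05  0.  ] 
total shift [ 0.44 -0.05 -0.09] n rows 0.4 turn [3.137e+01 1.000e-02 8.000e-02] half
```

View pics/m3.png

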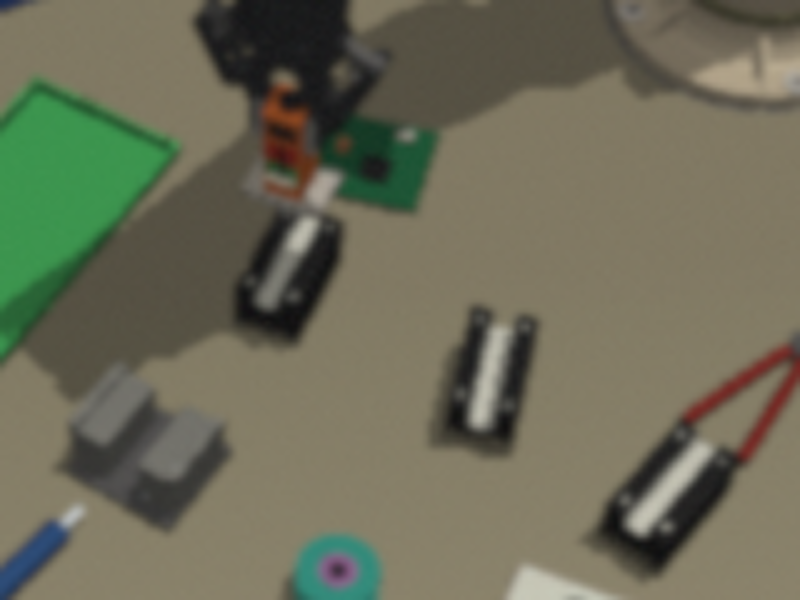

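```bash
python3 -m pendant '[{"ax":0,"ay":0,"az":0,"tx":0.4,"ty":-0.05,"tz":-0.08,"hand":0.2},{"ax":0,"ay":0,"az":0,"tx":0.4,"ty":0,"tz":0,"hand":0.2},{"ax":0,"ay":0,"az":0,"tx":0.35,"ty":0,"tz":0,"hand":0.2}]'; python3 -c "
from h import *
go(.464,-.1605,.1255,-80.5)"
```

```text
clock: 20.85
position: [0.4648, -0.1576, 0.1387]
ee_rot: [0.707, 0.059, -0.703, 0.058]
contact_force: [-0.7, -0.3, -0.6]
opening: 0.343
t 20.85 p [ 0.4648 -0.1576  0.1387] open 0.343 F [-0.7 -0.3 -0.6]
toolx [ 0.006  0.002 -1.   ] tooly [ 0.164 -0.986 -0.001] j [ 0.48  0.2  -0.24  1.88  0.05  1.06 -1.19]
total shift [0.33 0.07 0.03] n rows 0.3 turn [-0.01 -0.06  0.01] 
total shift [0.33 0.07 0.03] n rows 0.3 turn [3.141e+01 1.000e-02 9.000e-02] half
```

```bash
python3 -m pendant '[{"ax":0,"ay":0,"az":0,"tx":0.18,"ty":0.06,"tz":0,"hand":0.2},{"ax":0,"ay":0,"az":0,"tx":0.1,"ty":0,"tz":0,"hand":0.2},{"ax":0,"ay":0,"az":0,"tx":0.07,"ty":0,"tz":0,"hand":0.2},{"ax":0,"ay":0,"az":0,"tx":0.04,"ty":0,"tz":0,"hand":0.2}]'; python3 -c "
from h import *
go(.464,-.1605,.1255,-80.5)"
```

```text
clock: 21.35
position: [0.4658, -0.1592, 0.1252]
ee_rot: [0.707, 0.059, -0.702, 0.059]
contact_force: [-6.4, 2.5, 12.0]
opening: 0.34
t 21.35 p [ 0.4658 -0.1592  0.1252] open 0.34 F [-6.4  2.5 12. ]
toolx [ 0.006  0.001 -1.   ] tooly [ 0.166 -0.986 -0.   ] j [ 0.48  0.22 -0.24  1.89  0.06  1.03 -1.19]
total shift [-0.01  0.03  0.05] n rows 0.0 turn [ 0.01 -0.06  0.  ] 
total shift [-0.01  0.03  0.05] n rows 0.0 turn [-3.141e+01 -1.000e-02 -1.000e-01] half
```

```bash
python3 -m pendant '[{"ax":0,"ay":0,"az":0,"tx":0.05,"ty":0,"tz":0,"hand":0.2},{"ax":0,"ay":0,"az":0,"tx":0.03,"ty":0,"tz":0,"hand":0.2},{"ax":0,"ay":0,"az":0,"tx":0.03,"ty":0,"tz":0,"hand":0.2},{"ax":0,"ay":0,"az":0,"tx":0.03,"ty":0,"tz":0,"hand":0.2},{"ax":0,"ay":0,"az":0,"tx":0.03,"ty":0,"tz":0,"hand":0.2},{"ax":0,"ay":0,"az":0,"tx":0.03,"ty":0,"tz":0,"hand":0.2},{"ax":0,"ay":0,"az":0,"tx":0.03,"ty":0,"tz":0,"hand":0.2},{"ax":0,"ay":0,"az":0,"tx":0.03,"ty":0,"tz":0,"hand":0.2}]'; python3 - <<'E'
from h import *
im,d=capture('scene');crop(im,230,120,290,180,10,'pics/m3b.png');np.savez('m3.npz',im=im,d=d)
o=st();scale('m3.npz',o['position'][:2],9.5)
go(.6425,-.162,.23,-90)
E
```

```text
clock: 22.35
position: [0.4658, -0.159, 0.1252]
ee_rot: [0.708, 0.058, -0.702, 0.06]
contact_force: [-4.8, 2.3, 10.7]
opening: 0.344
t 22.4 p [ 0.4658 -0.159   0.1251] open 0.346 F [-6.2  1.6 11.1]
toolx [ 0.009 -0.002 -1.   ] tooly [ 0.165 -0.986  0.003] j [ 0.48  0.21 -0.24  1.9   0.06  1.03 -1.19]
20 256.1 170.6 [101  70  53]
24 256.1 169.9 [97 60 39]
28 256.1 169.2 [84 57 33]
32 256.1 168.5 [66 57 32]
36 256.2 167.8 [53 61 37]
40 256.2 167.1 [59 72 52]
44 256.2 166.4 [84 89 73]
48 256.2 165.7 [105 101  88]
52 256.2 165.0 [114 102  92]
56 256.2 164.2 [103  82  74]
60 256.2 163.5 [92 59 52]
64 256.2 162.8 [85 40 32]
68 256.2 162.1 [84 36 22]
72 256.2 161.3 [72 33 19]
t 22.4 p [ 0.4658 -0.159   0.1251] open 0.346 F [-6.2  1.6 11.1]
toolx [ 0.009 -0.002 -1.   ] tooly [ 0.165 -0.986  0.003] j [ 0.48  0.21 -0.24  1.9   0.06  1.03 -1.19]
total shift [-2.58  0.81 -4.37] n rows 4.4 turn [ 1.66 -0.09 -0.02] 
total shift [-2.58  0.81 -4.37] n rows 4.4 turn [-29.75   0.04  -0.13] half
```

View pics/m3b.png

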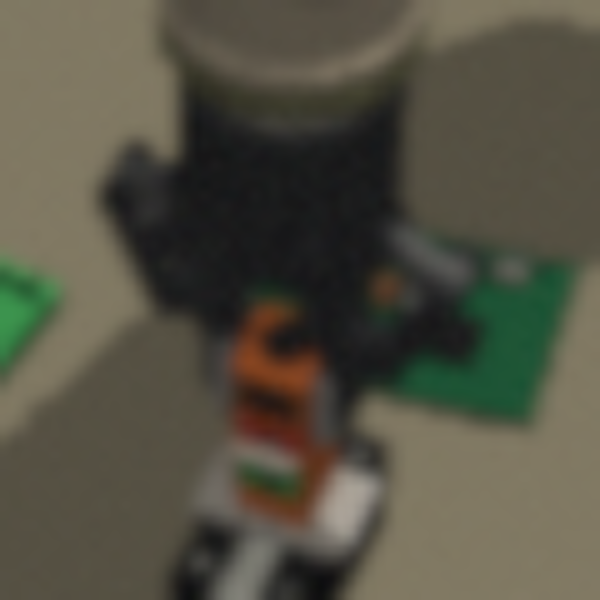

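Sink 3: the pointer is at about 51 mm, in the red band, so it is shallow. Now the gauge goes back to its stand.

```bash
python3 -m pendant '[{"ax":0,"ay":0,"az":0,"tx":-0.6,"ty":0,"tz":0,"hand":0.2},{"ax":0,"ay":0,"az":0,"tx":-1,"ty":0,"tz":0,"hand":0.2},{"ax":0.8,"ay":0,"az":0,"tx":-1,"ty":0,"tz":0,"hand":0.2},{"ax":0.86,"ay":0,"az":0,"tx":0,"ty":0,"tz":0,"hand":0.2},{"ax":0,"ay":0,"az":0,"tx":0,"ty":0,"tz":-0.9,"hand":0.2},{"ax":0,"ay":0,"az":0,"tx":0,"ty":0,"tz":-0.9,"hand":0.2},{"ax":0,"ay":0,"az":0,"tx":0,"ty":0,"tz":-0.9,"hand":0.2},{"ax":0,"ay":0,"az":0,"tx":0,"ty":0,"tz":-0.9,"hand":0.2},{"ax":0,"ay":0,"az":0,"tx":0,"ty":0.05,"tz":-0.85,"hand":0.2},{"ax":0,"ay":0,"az":0,"tx":0,"ty":0,"tz":0,"hand":0.2}]'; python3 -c "
from h import *
go(.6435,-.162,.19,-90)"
```

```text
clock: 23.65
position: [0.6479, -0.1644, 0.2352]
ee_rot: [0.711, -0.005, -0.703, -0.002]
contact_force: [-0.7, -0.0, -1.3]
opening: 0.345
t 23.65 p [ 0.6479 -0.1644  0.2352] open 0.345 F [-0.7 -0.  -1.3]
toolx [ 0.012 -0.005 -1.   ] tooly [-0.01  -1.     0.005] j [ 0.35  0.49 -0.23  1.27  0.11  1.39 -1.45]
total shift [ 1.13 -0.06  0.12] n rows 1.1 turn [-0.1  -0.12 -0.05] 
total shift [ 1.13 -0.06  0.12] n rows 1.1 turn [31.32 -0.08  0.18] half
```

```bash
python3 -m pendant '[{"ax":-0.1,"ay":-0.1,"az":-0.05,"tx":0.6,"ty":-0.06,"tz":0.1,"hand":0.2},{"ax":0,"ay":0,"az":0,"tx":0.6,"ty":0,"tz":0,"hand":0.2},{"ax":0,"ay":0,"az":0,"tx":0.3,"ty":0,"tz":0,"hand":0.2},{"ax":0,"ay":0,"az":0,"tx":0,"ty":0,"tz":0,"hand":0.2}]'; python3 - <<'E'
from h import *
im,d=capture('scene');crop(im,190,160,270,240,7,'pics/g3.png')
p=cloud('scene',d);w=p.reshape(-1,3);w=w[(w[:,2]>.044)&(w[:,2]<.062)&(w[:,0]>.6)&(w[:,0]<.7)&(w[:,1]>-.22)&(w[:,1]<-.1)]
print(len(w),w.min(0),w.max(0),cv2.minAreaRect(w[:,:2].astype(np.float32)))
go(.6435,-.162,.131,-90)
E
```

```text
clock: 24.15
position: [0.6428, -0.163, 0.1742]
ee_rot: [0.708, -0.0, -0.707, 0.0]
contact_force: [-0.0, 0.6, -0.9]
opening: 0.344
262 [ 0.6166752  -0.20645005  0.04409655] [ 0.67651695 -0.1148017   0.06009827] ((0.6462523937225342, -0.16058820486068726), (0.09138156473636627, 0.05981168523430824), 89.4904556274414)
t 24.2 p [ 0.6432 -0.1631  0.175 ] open 0.341 F [ 0.2  0.2 -1.4]
toolx [ 0.003 -0.001 -1.   ] tooly [-0.001 -1.     0.001] j [ 0.36  0.52 -0.23  1.36  0.12  1.28 -1.45]
total shift [ 1.1  -0.03 -0.  ] n rows 1.1 turn [-0.01 -0.03 -0.01] 
total shift [ 1.1  -0.03 -0.  ] n rows 1.1 turn [ 3.141e+01 -2.000e-02  4.000e-02] half
```

View pics/g3.png

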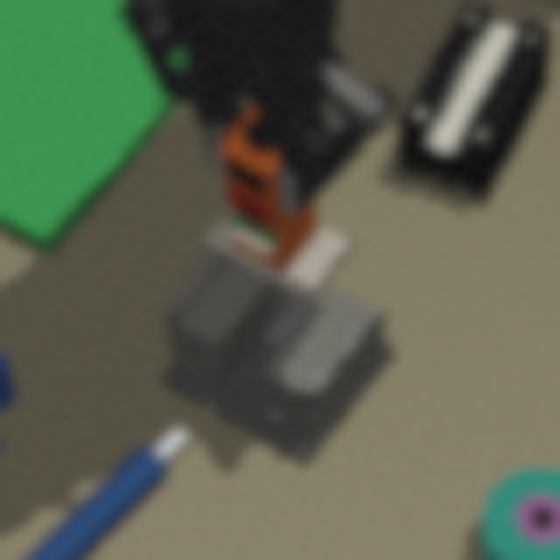

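```bash
python3 -m pendant '[{"ax":0,"ay":0,"az":0,"tx":0.5,"ty":-0.04,"tz":-0.03,"hand":0.2},{"ax":0,"ay":0,"az":0,"tx":0.4,"ty":0,"tz":0,"hand":0.2},{"ax":0,"ay":0,"az":0,"tx":0.15,"ty":0,"tz":0,"hand":0.2},{"ax":0,"ay":0,"az":0,"tx":0.05,"ty":0,"tz":0,"hand":0.2}]'; python3 -c "
from h import *
go(.6445,-.1615,.129,-90)"
```

```text
clock: 24.7
position: [0.6453, -0.1616, 0.1297]
ee_rot: [0.709, -0.001, -0.705, 0.0]
contact_force: [-0.4, -0.1, -2.0]
opening: 0.346
t 24.7 p [ 0.6453 -0.1616  0.1297] open 0.346 F [-0.4 -0.1 -2. ]
toolx [ 0.005 -0.002 -1.   ] tooly [-0.001 -1.     0.002] j [ 0.35  0.56 -0.23  1.41  0.13  1.19 -1.46]
total shift [ 0.02 -0.    0.02] n rows 0.0 turn [-0.01 -0.05 -0.02] 
total shift [ 0.02 -0.    0.02] n rows 0.0 turn [ 3.141e+01 -3.000e-02  8.000e-02] half
```

```bash
python3 -m pendant '[{"ax":0,"ay":0,"az":0,"tx":0.04,"ty":0,"tz":0,"hand":0.2},{"ax":0,"ay":0,"az":0,"tx":0.04,"ty":0,"tz":0,"hand":0.2}]'; python3 -c "
from h import *
go(.6445,-.1615,.129,-90)"
```

```text
clock: 24.95
position: [0.6458, -0.1617, 0.1292]
ee_rot: [0.71, -0.001, -0.705, 0.0]
contact_force: [-4.0, 1.6, 8.5]
opening: 0.346
t 24.95 p [ 0.6458 -0.1617  0.1292] open 0.346 F [-4.   1.6  8.5]
toolx [ 0.007 -0.002 -1.   ] tooly [-0.001 -1.     0.002] j [ 0.35  0.56 -0.23  1.41  0.13  1.19 -1.46]
total shift [ 0.01 -0.    0.03] n rows 0.0 turn [-0.01 -0.07 -0.02] 
total shift [ 0.01 -0.    0.03] n rows 0.0 turn [ 3.141e+01 -3.000e-02  1.100e-01] half
```

```bash
python3 -m pendant '[{"ax":0,"ay":0,"az":0,"tx":0,"ty":0,"tz":0,"hand":0.6},{"ax":0,"ay":0,"az":0,"tx":0,"ty":0,"tz":0,"hand":0.75},{"ax":0,"ay":0,"az":0,"tx":0,"ty":0,"tz":0,"hand":0.75},{"ax":0,"ay":0,"az":0,"tx":-0.7,"ty":0,"tz":0,"hand":0.75},{"ax":0,"ay":0,"az":0,"tx":-1,"ty":0,"tz":0,"hand":0.75},{"ax":0,"ay":0,"az":0,"tx":-1,"ty":0,"tz":0,"hand":0.8},{"ax":0,"ay":0,"az":0,"tx":0,"ty":0,"tz":0,"hand":0.8}]'; python3 - <<'E'
from h import *
im,d,p=sinks('scene');crop(im,190,130,350,250,5,'pics/g4.png')
st()
E
```

```text
clock: 25.82
position: [0.6457, -0.1616, 0.2415]
ee_rot: [0.71, -0.001, -0.704, 0.001]
contact_force: [-0.4, 0.6, -0.3]
opening: 0.801
scene 112 c [ 464.4 -173.3] size [95.1 22.5] yaw 8.9 z 0.0455
scene 111 c [ 462.1 -146.5] size [90.4 25.4] yaw 10.6 z 0.0449
scene 113 c [474.6  -1.8] size [91.9 17.8] yaw 18.0 z 0.0449
scene 111 c [462.5  28.4] size [95.  17.6] yaw 18.5 z 0.0449
scene 274 c [487.3 163.9] size [50.5 94.4] yaw -7.8 z 0.0447
t 25.88 p [ 0.6448 -0.1614  0.2391] open 0.797 F [0.3 0.2 0.1]
toolx [ 0.006 -0.002 -1.   ] tooly [-0.001 -1.     0.002] j [ 0.35  0.49 -0.24  1.26  0.11  1.4  -1.45]
```

View pics/g4.png

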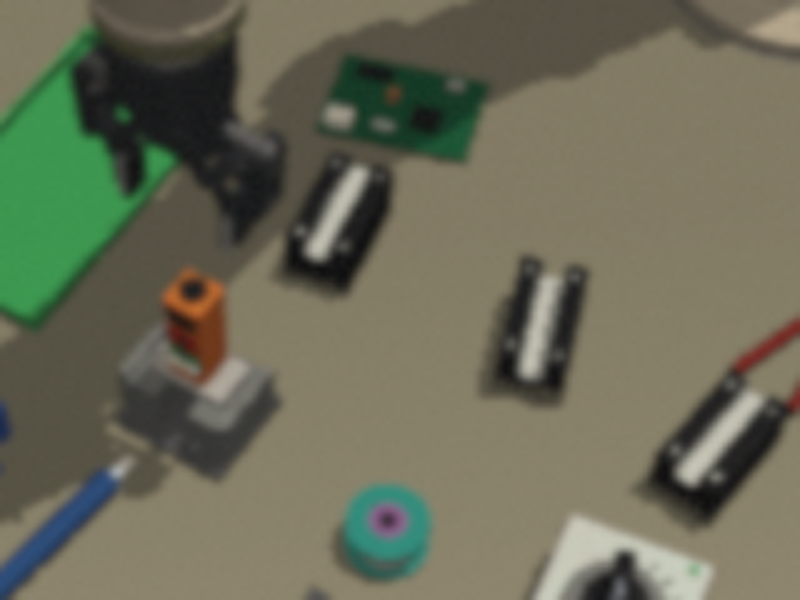

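The gauge is standing on its stand. Now the tray poses.

```bash
python3 - <<'E'
from h import *
for n in('top','scene'):
    a=np.load(n+'0.npz');h=cv2.cvtColor(a['im'],cv2.COLOR_RGB2HSV).astype(int);p=cloud(n,a['d'])
    for nm,m in(('red',((h[...,0]<6)|(h[...,0]>174))&(h[...,1]>170)&(h[...,2]>90)),('green',(h[...,0]>50)&(h[...,0]<75)&(h[...,1]>130)&(h[...,2]>70))):
        m=m&(p[...,2]<.03)&(p[...,2]>-.02)
        k,l,s,c=cv2.connectedComponentsWithStats(m.astype(np.uint8));j=1+np.argmax(s[1:,4]);w=p[l==j]
        r=cv2.minAreaRect(w[:,:2].astype(np.float32)*1000);print(n,nm,s[j,4],np.round(r[0],1),np.round(r[1],1),round(r[2],1))
go(.467,.0115,.12,-71.8)
E
```

```text
top red 2521 [499.4 361.5] [254.5 138.2] 5.3
top green 2347 [ 524.6 -371.4] [253.6 135.8] 1.4
scene red 2821 [500.5 362.5] [262.6 134.7] 5.3
scene green 1805 [ 525.8 -370.2] [260.4 140.5] 0.5
t 25.88 p [ 0.6448 -0.1614  0.2391] open 0.797 F [0.3 0.2 0.1]
toolx [ 0.006 -0.002 -1.   ] tooly [-0.001 -1.     0.002] j [ 0.35  0.49 -0.24  1.26  0.11  1.4  -1.45]
total shift [ 2.94 -4.33  4.47] n rows 4.5 turn [-3.18 -0.05 -0.03] 
total shift [ 2.94 -4.33  4.47] n rows 4.5 turn [28.23 -0.04  0.08] half
```

```bash
python3 -m pendant '[{"ax":-0.83,"ay":0,"az":0,"tx":0,"ty":0,"tz":0,"hand":0.9},{"ax":-0.83,"ay":0,"az":0,"tx":0,"ty":0,"tz":0,"hand":0.9},{"ax":0,"ay":0,"az":0,"tx":0,"ty":-0.15,"tz":0.9,"hand":0.9},{"ax":0,"ay":0,"az":0,"tx":0,"ty":-0.15,"tz":0.9,"hand":0.9},{"ax":0,"ay":0,"az":0,"tx":0.4,"ty":-0.15,"tz":0.9,"hand":0.9},{"ax":0,"ay":0,"az":0,"tx":0.7,"ty":-0.15,"tz":0.9,"hand":0.9},{"ax":0,"ay":0,"az":0,"tx":1,"ty":-0.15,"tz":0.86,"hand":0.9},{"ax":0,"ay":0,"az":0,"tx":0.8,"ty":0,"tz":0,"hand":0.9},{"ax":0,"ay":0,"az":0,"tx":0,"ty":0,"tz":0,"hand":0.9}]'; python3 - <<'E'
from h import *
im,d,p=sinks('scene');crop(im,200,110,360,230,5,'pics/p3.png')
go(.464,-.1605,.033,-80.5)
E
```

```text
clock: 27.0
position: [0.4512, -0.1607, 0.1074]
ee_rot: [-0.701, -0.062, 0.708, -0.059]
contact_force: [0.1, -0.6, 1.1]
opening: 0.898
scene 237 c [ 463.9 -159.1] size [92.6 51.4] yaw 8.8 z 0.0449
scene 112 c [473.5  -2.1] size [92.7 17.8] yaw 18.4 z 0.0454
scene 111 c [465.6  29.5] size [91.5 17.6] yaw 18.4 z 0.0451
scene 279 c [489.  163.6] size [50.7 94.1] yaw -6.9 z 0.0449
t 27.05 p [ 0.4522 -0.161   0.1088] open 0.898 F [-0.2  0.1  0.2]
toolx [-0.01   0.003 -1.   ] tooly [ 0.17  -0.986 -0.004] j [ 0.52  0.22 -0.27  1.93  0.07  1.01 -1.19]
total shift [ 1.89  0.05 -0.31] n rows 1.9 turn [0.05 0.09 0.04] 
total shift [ 1.89  0.05 -0.31] n rows 1.9 turn [-31.37  -0.06   0.14] half
```

View pics/p3.png

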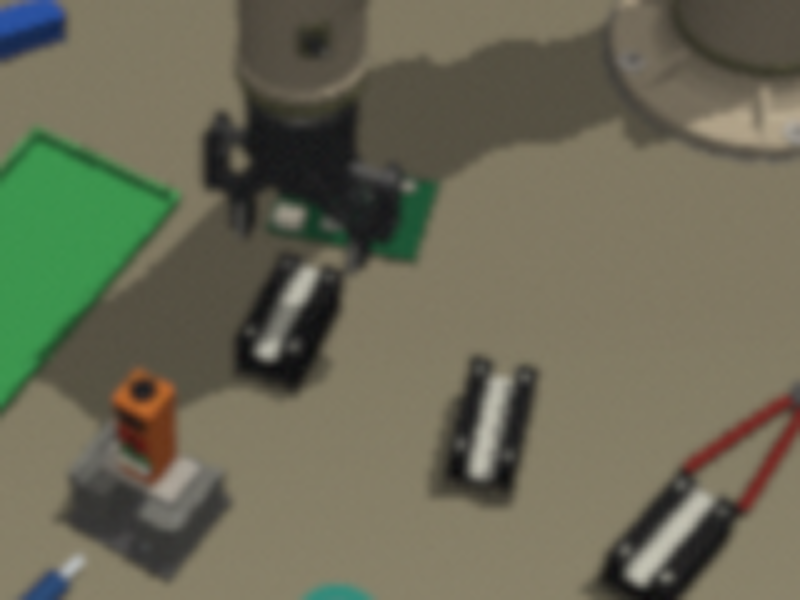

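```bash
python3 -m pendant '[{"ax":0,"ay":0.1,"az":0,"tx":0.3,"ty":0.05,"tz":-0.3,"hand":0.9},{"ax":0,"ay":0,"az":0,"tx":0.6,"ty":0,"tz":0,"hand":0.9},{"ax":0,"ay":0,"az":0,"tx":0.6,"ty":0,"tz":0,"hand":0.9},{"ax":0,"ay":0,"az":0,"tx":0.3,"ty":0,"tz":0,"hand":0.9},{"ax":0,"ay":0,"az":0,"tx":0,"ty":0,"tz":0,"hand":0.9}]'; python3 -c "
from h import *
go(.464,-.1605,.033,-80.5)"
```

```text
clock: 27.68
position: [0.4732, -0.1611, 0.0379]
ee_rot: [0.709, 0.061, -0.7, 0.06]
contact_force: [0.0, -0.1, 0.2]
opening: 0.899
t 27.68 p [ 0.4732 -0.1611  0.0379] open 0.899 F [ 0.  -0.1  0.2]
toolx [ 0.012  0.003 -1.   ] tooly [ 0.171 -0.985 -0.   ] j [ 0.49  0.35 -0.26  1.95  0.11  0.84 -1.23]
total shift [ 0.12 -0.05  0.23] n rows 0.2 turn [ 0.06 -0.12  0.01] 
total shift [ 0.12 -0.05  0.23] n rows 0.2 turn [-3.136e+01 -1.000e-02 -1.900e-01] half
```

```bash
python3 -m pendant '[{"ax":0,"ay":-0.12,"az":0,"tx":0.12,"ty":-0.04,"tz":0.22,"hand":0.9},{"ax":0,"ay":0,"az":0,"tx":0,"ty":0,"tz":0,"hand":0.4},{"ax":0,"ay":0,"az":0,"tx":0,"ty":0,"tz":0,"hand":0.4},{"ax":0,"ay":0,"az":0,"tx":0,"ty":0,"tz":0,"hand":0.4},{"ax":0,"ay":0,"az":0,"tx":0,"ty":0,"tz":0,"hand":0.4}]' 60; python3 -c "
from h import *
go(.56,.3675,.12,-84.7)"
```

```text
clock: 28.3
position: [0.4652, -0.1615, 0.035]
ee_rot: [0.705, 0.06, -0.704, 0.061]
contact_force: [-0.1, 0.5, -3.1]
opening: 0.572
t 28.3 p [ 0.4652 -0.1615  0.035 ] open 0.572 F [-0.1  0.5 -3.1]
toolx [ 0.003 -0.001 -1.   ] tooly [ 0.171 -0.985  0.001] j [ 0.49  0.35 -0.26  1.96  0.12  0.84 -1.23]
total shift [ -2.13 -12.62  -4.6 ] n rows 12.6 turn [ 0.79 -0.03 -0.01] 
total shift [ -2.13 -12.62  -4.6 ] n rows 12.6 turn [-3.062e+01  2.000e-02 -4.000e-02] half
```

```bash
python3 -m pendant '[{"ax":0,"ay":0,"az":0,"tx":-0.6,"ty":0,"tz":0,"hand":0.4},{"ax":0,"ay":0,"az":0,"tx":-1,"ty":0,"tz":0,"hand":0.4},{"ax":0,"ay":0,"az":0,"tx":-1,"ty":0,"tz":0,"hand":0.4},{"ax":0,"ay":0,"az":0,"tx":-0.5,"ty":-0.5,"tz":-0.2,"hand":0.4},{"ax":0.4,"ay":0,"az":0,"tx":0,"ty":-0.97,"tz":-0.35,"hand":0.4},{"ax":0.4,"ay":0,"az":0,"tx":0,"ty":-0.97,"tz":-0.35,"hand":0.4},{"ax":0,"ay":0,"az":0,"tx":0,"ty":-0.97,"tz":-0.3,"hand":0.4},{"ax":0,"ay":0,"az":0,"tx":0,"ty":-0.97,"tz":-0.3,"hand":0.4},{"ax":0,"ay":0,"az":0,"tx":0,"ty":-0.97,"tz":-0.3,"hand":0.4},{"ax":0,"ay":0,"az":0,"tx":0,"ty":-0.97,"tz":-0.3,"hand":0.4},{"ax":0,"ay":0,"az":0,"tx":0,"ty":-0.97,"tz":-0.3,"hand":0.4},{"ax":0,"ay":0,"az":0,"tx":0,"ty":-0.97,"tz":-0.3,"hand":0.4}]'; python3 -c "
from h import *
go(.56,.3675,.12,-84.7)"
```

```text
clock: 29.8
position: [0.5364, 0.1836, 0.1597]
ee_rot: [-0.705, -0.027, 0.708, -0.028]
contact_force: [-0.2, 0.6, -3.3]
opening: 0.573
t 29.8 p [0.5364 0.1836 0.1597] open 0.573 F [-0.2  0.6 -3.3]
toolx [-0.004 -0.002 -1.   ] tooly [ 0.078 -0.997  0.002] j [-0.    0.37 -0.48  1.64  0.18  1.18 -2.02]
total shift [ 0.98 -4.54 -0.95] n rows 4.5 turn [-0.14  0.04 -0.02] 
total shift [ 0.98 -4.54 -0.95] n rows 4.5 turn [ 3.127e+01 -3.000e-02 -6.000e-02] half
```

```bash
python3 -m pendant '[{"ax":-0.14,"ay":0,"az":0,"tx":0,"ty":-0.9,"tz":-0.2,"hand":0.4},{"ax":0,"ay":0,"az":0,"tx":0,"ty":-0.9,"tz":-0.2,"hand":0.4},{"ax":0,"ay":0,"az":0,"tx":0.2,"ty":-0.9,"tz":-0.2,"hand":0.4},{"ax":0,"ay":0,"az":0,"tx":0.3,"ty":-0.9,"tz":-0.2,"hand":0.4},{"ax":0,"ay":0,"az":0,"tx":0.4,"ty":-0.9,"tz":-0.2,"hand":0.4},{"ax":0,"ay":0,"az":0,"tx":0,"ty":0,"tz":0,"hand":0.4}]'; python3 - <<'E'
from h import *
im,d,p=sinks('scene');crop(im,270,150,430,310,3.7,'pics/p3b.png')
go(.56,.3675,.041,-84.7)
E
```

```text
clock: 30.55
position: [0.5578, 0.3748, 0.1181]
ee_rot: [-0.703, -0.033, 0.71, -0.035]
contact_force: [-0.6, -0.3, -4.0]
opening: 0.579
scene 113 c [473.9  -1.8] size [92.3 17.7] yaw 17.8 z 0.0451
scene 112 c [463.9  29. ] size [89.8 17.5] yaw 18.2 z 0.0453
scene 281 c [487.5 163.8] size [51.1 96.3] yaw -7.7 z 0.0447
t 30.6 p [0.559  0.3729 0.1189] open 0.577 F [-0.8 -0.9 -3.8]
toolx [-0.008 -0.004 -1.   ] tooly [ 0.094 -0.996  0.003] j [-0.32  0.63 -0.48  1.37  0.29  1.22 -2.3 ]
total shift [ 1.95  0.13 -0.03] n rows 1.9 turn [ 0.01  0.08 -0.03] 
total shift [ 1.95  0.13 -0.03] n rows 1.9 turn [-31.4    0.05   0.13] half
```

View pics/p3b.png

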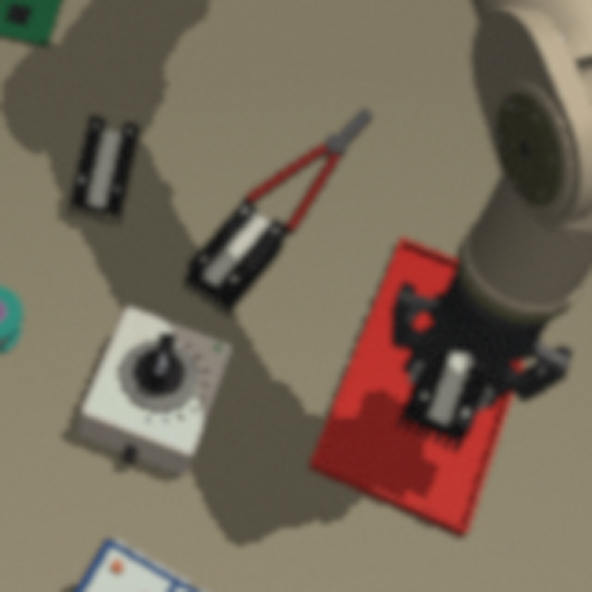

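```bash
python3 -m pendant '[{"ax":0,"ay":0.08,"az":0,"tx":0.6,"ty":0.13,"tz":0,"hand":0.4},{"ax":0,"ay":0,"az":0,"tx":0.6,"ty":0,"tz":0,"hand":0.4},{"ax":0,"ay":0,"az":0,"tx":0.4,"ty":0,"tz":0,"hand":0.4},{"ax":0,"ay":0,"az":0,"tx":0.15,"ty":0,"tz":0,"hand":0.4}]'; python3 -c "
from h import *
go(.56,.3675,.039,-84.7)"
```

```text
clock: 31.1
position: [0.5623, 0.3631, 0.0485]
ee_rot: [0.708, 0.029, -0.705, 0.033]
contact_force: [0.2, -0.2, -3.5]
opening: 0.577
t 31.1 p [0.5623 0.3631 0.0485] open 0.577 F [ 0.2 -0.2 -3.5]
toolx [ 0.004 -0.005 -1.   ] tooly [ 0.089 -0.996  0.006] j [-0.31  0.68 -0.46  1.45  0.33  1.09 -2.32]
total shift [ 0.24 -0.12  0.05] n rows 0.2 turn [-0.04 -0.03 -0.06] 
total shift [ 0.24 -0.12  0.05] n rows 0.2 turn [31.38 -0.09  0.05] half
```

```bash
python3 -m pendant '[{"ax":0,"ay":0,"az":0,"tx":0.14,"ty":-0.08,"tz":0,"hand":0.4},{"ax":0,"ay":0,"az":0,"tx":0.08,"ty":0,"tz":0,"hand":0.4},{"ax":0,"ay":0,"az":0,"tx":0.05,"ty":0,"tz":0,"hand":0.4}]'; python3 -c "
from h import *
go(.56,.3675,.039,-84.7)"
```

```text
clock: 31.48
position: [0.5632, 0.3665, 0.039]
ee_rot: [0.708, 0.029, -0.705, 0.033]
contact_force: [-5.9, -5.0, 10.1]
opening: 0.577
t 31.48 p [0.5632 0.3665 0.039 ] open 0.577 F [-5.9 -5.  10.1]
toolx [ 0.006 -0.004 -1.   ] tooly [ 0.088 -0.996  0.005] j [-0.32  0.7  -0.46  1.45  0.34  1.07 -2.33]
total shift [-0.   -0.03  0.08] n rows 0.1 turn [-0.05 -0.05 -0.05] 
total shift [-0.   -0.03  0.08] n rows 0.1 turn [31.37 -0.08  0.08] half
```

```bash
python3 -m pendant '[{"ax":0,"ay":0,"az":0,"tx":0,"ty":0,"tz":0,"hand":0.7},{"ax":0,"ay":0,"az":0,"tx":0,"ty":0,"tz":0,"hand":0.85},{"ax":0,"ay":0,"az":0,"tx":0,"ty":0,"tz":0,"hand":0.85},{"ax":0,"ay":0,"az":0,"tx":-0.7,"ty":0,"tz":0,"hand":0.85},{"ax":0,"ay":0,"az":0,"tx":-1,"ty":0,"tz":0,"hand":0.85},{"ax":0,"ay":0,"az":0,"tx":-1,"ty":0,"tz":0,"hand":0.85},{"ax":0,"ay":0,"az":0,"tx":0,"ty":0,"tz":0,"hand":0.85}]'; python3 - <<'E'
from h import *
im,d=capture('scene');crop(im,270,150,430,310,3.7,'pics/p3c.png')
go(.488,.162,.12,-97.7)
E
```

```text
clock: 32.35
position: [0.5633, 0.3684, 0.1529]
ee_rot: [0.71, 0.031, -0.703, 0.032]
contact_force: [1.4, -0.2, 0.2]
opening: 0.85
t 32.4 p [0.5626 0.3675 0.1506] open 0.852 F [-0.4 -0.6 -0.3]
toolx [ 0.007 -0.003 -1.   ] tooly [ 0.088 -0.996  0.004] j [-0.31  0.59 -0.49  1.35  0.29  1.26 -2.29]
total shift [0.77 4.95 2.32] n rows 5.0 turn [ 2.23 -0.07 -0.03] 
total shift [0.77 4.95 2.32] n rows 5.0 turn [-29.19   0.04  -0.1 ] half
```

View pics/p3c.png

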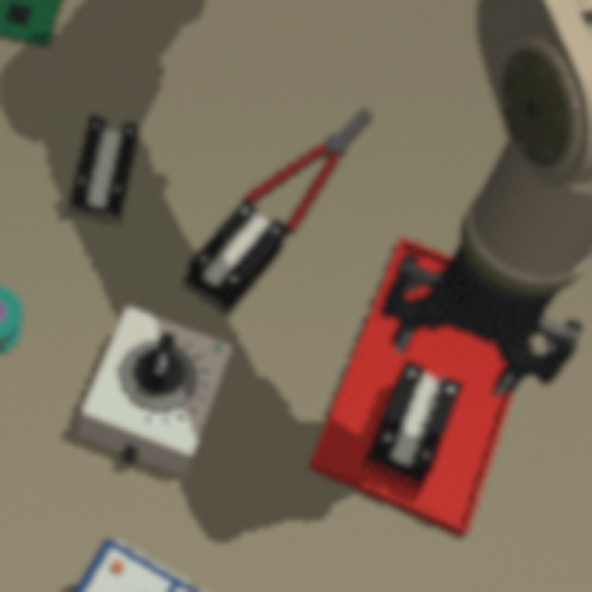

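```bash
python3 -m pendant '[{"ax":0,"ay":0,"az":0,"tx":0,"ty":0.98,"tz":0.46,"hand":0.9},{"ax":0,"ay":0,"az":0,"tx":0,"ty":0.98,"tz":0.46,"hand":0.9},{"ax":0,"ay":0,"az":0,"tx":0,"ty":0.98,"tz":0.46,"hand":0.9},{"ax":0,"ay":0,"az":0,"tx":0,"ty":0.98,"tz":0.46,"hand":0.9},{"ax":0,"ay":0,"az":0,"tx":0,"ty":0.98,"tz":0.46,"hand":0.9},{"ax":0.8,"ay":0,"az":0,"tx":0.3,"ty":0,"tz":0,"hand":0.9},{"ax":0.8,"ay":0,"az":0,"tx":0.3,"ty":0,"tz":0,"hand":0.9},{"ax":0.6,"ay":0,"az":0,"tx":0.3,"ty":0,"tz":0,"hand":0.9},{"ax":0,"ay":0,"az":0,"tx":0,"ty":0,"tz":0,"hand":0.9}]'; python3 - <<'E'
from h import *
im,d,p=sinks('scene');crop(im,270,150,430,310,3.7,'pics/p1.png')
go(.488,.162,.034,-97.7)
E
```

```text
clock: 33.52
position: [0.48, 0.1531, 0.1033]
ee_rot: [-0.703, 0.053, 0.708, 0.047]
contact_force: [-0.0, -0.4, 0.8]
opening: 0.899
scene 111 c [473.5  -2. ] size [89.8 17.9] yaw 18.4 z 0.0448
scene 107 c [463.1  28.7] size [92.6 17.5] yaw 18.2 z 0.0455
scene 136 c [487.7 148.5] size [20.2 90.8] yaw -8.2 z 0.0446
scene 125 c [492.9 177.1] size [23.7 94.1] yaw -7.0 z 0.0445
t 33.58 p [0.4804 0.1533 0.1039] open 0.898 F [-0.  -0.3  0.3]
toolx [-0.007 -0.009 -1.   ] tooly [-0.14  -0.99   0.009] j [ 0.02  0.3  -0.46  1.86  0.16  1.02 -2.22]
total shift [ 1.74 -0.26 -0.17] n rows 1.7 turn [-0.06  0.06 -0.09] 
total shift [ 1.74 -0.26 -0.17] n rows 1.7 turn [31.36 -0.15 -0.09] half
```

View pics/p1.png

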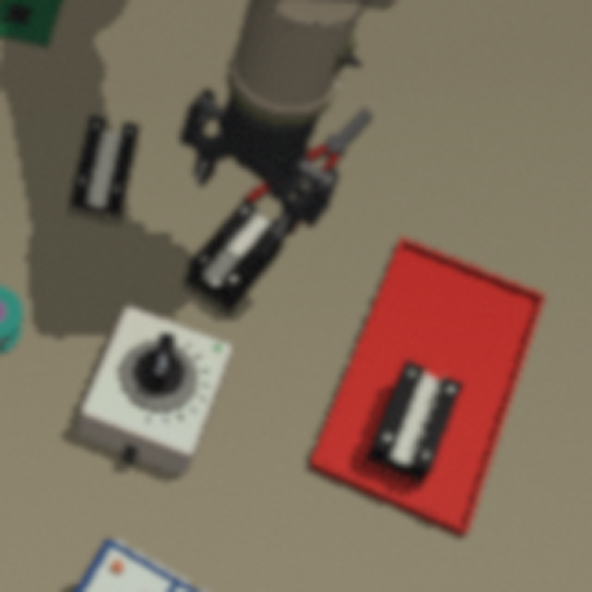

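```bash
python3 -m pendant '[{"ax":-0.06,"ay":0.06,"az":-0.09,"tx":0.3,"ty":-0.26,"tz":-0.17,"hand":0.9},{"ax":0,"ay":0,"az":0,"tx":0.5,"ty":0,"tz":0,"hand":0.9},{"ax":0,"ay":0,"az":0,"tx":0.5,"ty":0,"tz":0,"hand":0.9},{"ax":0,"ay":0,"az":0,"tx":0.35,"ty":0,"tz":0,"hand":0.9},{"ax":0,"ay":0,"az":0,"tx":0,"ty":0,"tz":0,"hand":0.9}]'; python3 -c "
from h import *
go(.488,.162,.034,-97.7)"
```

```text
clock: 34.2
position: [0.491, 0.1659, 0.0349]
ee_rot: [0.707, -0.044, -0.705, -0.046]
contact_force: [-0.4, -1.0, 0.7]
opening: 0.903
t 34.2 p [0.491  0.1659 0.0349] open 0.903 F [-0.4 -1.   0.7]
toolx [ 0.003  0.003 -1.   ] tooly [-0.127 -0.992 -0.003] j [-0.02  0.42 -0.44  1.89  0.22  0.88 -2.27]
total shift [0.02 0.11 0.06] n rows 0.1 turn [ 0.07 -0.03  0.03] 
total shift [0.02 0.11 0.06] n rows 0.1 turn [-31.35  -0.05  -0.05] half
```

```bash
python3 -m pendant '[{"ax":0.05,"ay":0,"az":0,"tx":0,"ty":0.08,"tz":0.04,"hand":0.9},{"ax":0,"ay":0,"az":0,"tx":0,"ty":0,"tz":0,"hand":0.4},{"ax":0,"ay":0,"az":0,"tx":0,"ty":0,"tz":0,"hand":0.4},{"ax":0,"ay":0,"az":0,"tx":0,"ty":0,"tz":0,"hand":0.4},{"ax":0,"ay":0,"az":0,"tx":0,"ty":0,"tz":0,"hand":0.4},{"ax":0,"ay":0,"az":0,"tx":-0.6,"ty":0,"tz":0,"hand":0.4},{"ax":0,"ay":0,"az":0,"tx":-1,"ty":0,"tz":0,"hand":0.4},{"ax":0,"ay":0,"az":0,"tx":-0.6,"ty":0,"tz":0,"hand":0.4},{"ax":-0.8,"ay":0,"az":0,"tx":0,"ty":0,"tz":0,"hand":0.4},{"ax":-0.8,"ay":0,"az":0,"tx":0,"ty":0,"tz":0,"hand":0.4},{"ax":-0.7,"ay":0,"az":0,"tx":0,"ty":0,"tz":0,"hand":0.4},{"ax":0,"ay":0,"az":0,"tx":0,"ty":0,"tz":0,"hand":0.4}]' 60; python3 -c "
from h import *
go(.44,.3565,.11,-84.7)"
```

```text
clock: 35.7
position: [0.4874, 0.162, 0.1257]
ee_rot: [0.707, 0.038, -0.705, 0.036]
contact_force: [0.9, -0.8, -3.0]
opening: 0.58
t 35.7 p [0.4874 0.162  0.1257] open 0.58 F [ 0.9 -0.8 -3. ]
toolx [ 0.002  0.002 -1.   ] tooly [ 0.104 -0.995 -0.002] j [ 0.05  0.29 -0.51  1.83  0.16  1.06 -1.98]
total shift [ 0.4  -4.96  0.67] n rows 5.0 turn [ 0.12 -0.02  0.02] 
total shift [ 0.4  -4.96  0.67] n rows 5.0 turn [-3.13e+01 -3.00e-02 -3.00e-02] half
```

```bash
python3 -m pendant '[{"ax":0.1,"ay":0,"az":0,"tx":0,"ty":-0.95,"tz":0.13,"hand":0.4},{"ax":0,"ay":0,"az":0,"tx":0,"ty":-0.95,"tz":0.13,"hand":0.4},{"ax":0,"ay":0,"az":0,"tx":0,"ty":-0.95,"tz":0.13,"hand":0.4},{"ax":0,"ay":0,"az":0,"tx":0,"ty":-0.95,"tz":0.13,"hand":0.4},{"ax":0,"ay":0,"az":0,"tx":0.2,"ty":-0.95,"tz":0.13,"hand":0.4},{"ax":0,"ay":0,"az":0,"tx":0.2,"ty":-0.1,"tz":0,"hand":0.4},{"ax":0,"ay":0,"az":0,"tx":0,"ty":0,"tz":0,"hand":0.4}]'; python3 - <<'E'
from h import *
im,d=capture('scene');crop(im,290,150,430,290,4.2,'pics/p1b.png')
go(.44,.3565,.041,-84.7)
E
```

```text
clock: 36.58
position: [0.4427, 0.356, 0.1075]
ee_rot: [-0.706, -0.027, 0.707, -0.027]
contact_force: [-0.2, 0.2, -3.8]
opening: 0.576
t 36.62 p [0.4428 0.3562 0.108 ] open 0.573 F [ 0.1  0.8 -3.1]
toolx [-0.     0.001 -1.   ] tooly [ 0.077 -0.997 -0.001] j [-0.29  0.44 -0.56  1.7   0.26  1.08 -2.43]
total shift [ 1.68 -0.01  0.07] n rows 1.7 turn [-0.16  0.    0.01] 
total shift [ 1.68 -0.01  0.07] n rows 1.7 turn [ 3.126e+01  1.000e-02 -1.000e-02] half
```

View pics/p1b.png

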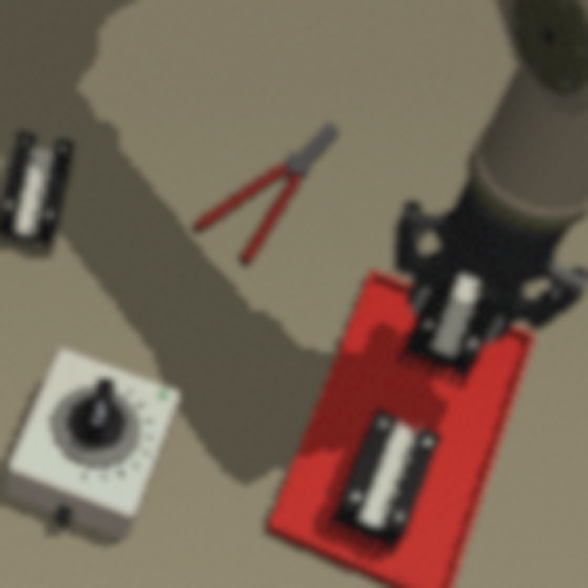

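```bash
python3 -m pendant '[{"ax":-0.1,"ay":0,"az":0,"tx":0.5,"ty":0,"tz":0.05,"hand":0.4},{"ax":0,"ay":0,"az":0,"tx":0.5,"ty":0,"tz":0,"hand":0.4},{"ax":0,"ay":0,"az":0,"tx":0.3,"ty":0,"tz":0,"hand":0.4},{"ax":0,"ay":0,"az":0,"tx":0.15,"ty":0,"tz":0,"hand":0.4}]'; python3 -c "
from h import *
go(.44,.3565,.039,-84.7)"
```

```text
clock: 37.12
position: [0.4446, 0.3521, 0.0505]
ee_rot: [0.708, 0.028, -0.705, 0.028]
contact_force: [0.0, -1.0, -2.4]
opening: 0.574
t 37.12 p [0.4446 0.3521 0.0505] open 0.574 F [ 0.  -1.  -2.4]
toolx [ 0.004  0.    -1.   ] tooly [ 0.078 -0.997  0.   ] j [-0.31  0.5  -0.54  1.75  0.31  0.97 -2.45]
total shift [ 0.29 -0.12  0.11] n rows 0.3 turn [-0.14 -0.04 -0.  ] 
total shift [ 0.29 -0.12  0.11] n rows 0.3 turn [31.27 -0.    0.06] half
```

```bash
python3 -m pendant '[{"ax":0,"ay":0,"az":0,"tx":0.17,"ty":-0.1,"tz":0.05,"hand":0.4},{"ax":0,"ay":0,"az":0,"tx":0.09,"ty":0,"tz":0,"hand":0.4},{"ax":0,"ay":0,"az":0,"tx":0.05,"ty":0,"tz":0,"hand":0.4}]'; python3 -c "
from h import *
go(.44,.3565,.039,-84.7)"
```

```text
clock: 37.5
position: [0.4427, 0.3562, 0.0405]
ee_rot: [0.708, 0.027, -0.705, 0.027]
contact_force: [-10.7, -13.0, 30.3]
opening: 0.576
t 37.5 p [0.4427 0.3562 0.0405] open 0.576 F [-10.7 -13.   30.3]
toolx [ 0.005 -0.    -1.   ] tooly [ 0.077 -0.997  0.001] j [-0.32  0.52 -0.53  1.75  0.32  0.95 -2.47]
total shift [ 0.04 -0.01  0.07] n rows 0.1 turn [-0.15 -0.05 -0.01] 
total shift [ 0.04 -0.01  0.07] n rows 0.1 turn [ 3.126e+01 -1.000e-02  8.000e-02] half
```

```bash
python3 -m pendant '[{"ax":0,"ay":0,"az":0,"tx":0,"ty":0,"tz":0,"hand":0.4},{"ax":0,"ay":0,"az":0,"tx":0,"ty":0,"tz":0,"hand":0.7},{"ax":0,"ay":0,"az":0,"tx":0,"ty":0,"tz":0,"hand":0.85},{"ax":0,"ay":0,"az":0,"tx":0,"ty":0,"tz":0,"hand":0.85},{"ax":0,"ay":0,"az":0,"tx":-0.7,"ty":0,"tz":0,"hand":0.85},{"ax":0,"ay":0,"az":0,"tx":-1,"ty":0,"tz":0,"hand":0.85},{"ax":0,"ay":0,"az":0,"tx":-0.6,"ty":0,"tz":0,"hand":0.85},{"ax":0,"ay":0,"az":0,"tx":0,"ty":0,"tz":0,"hand":0.85}]'; python3 - <<'E'
from h import *
im,d,p=sinks('scene');crop(im,290,150,430,290,4.2,'pics/p1c.png')
go(.467,.0115,.12,-71.8)
E
```

```text
clock: 38.5
position: [0.4429, 0.3577, 0.1365]
ee_rot: [0.709, 0.028, -0.704, 0.027]
contact_force: [0.7, -0.0, -0.3]
opening: 0.851
scene 111 c [475.9  -1.2] size [89.9 18. ] yaw 18.4 z 0.0457
scene 109 c [462.   28.2] size [96.6 17.6] yaw 18.3 z 0.0454
t 38.55 p [0.4424 0.3572 0.1352] open 0.851 F [-0.1  0.3 -0.3]
toolx [ 0.006  0.001 -1.   ] tooly [ 0.078 -0.997 -0.001] j [-0.28  0.41 -0.57  1.67  0.24  1.13 -2.42]
total shift [0.37 8.66 0.06] n rows 8.7 turn [-2.4  -0.06 -0.  ] 
total shift [0.37 8.66 0.06] n rows 8.7 turn [29.02 -0.    0.09] half
```

View pics/p1c.png

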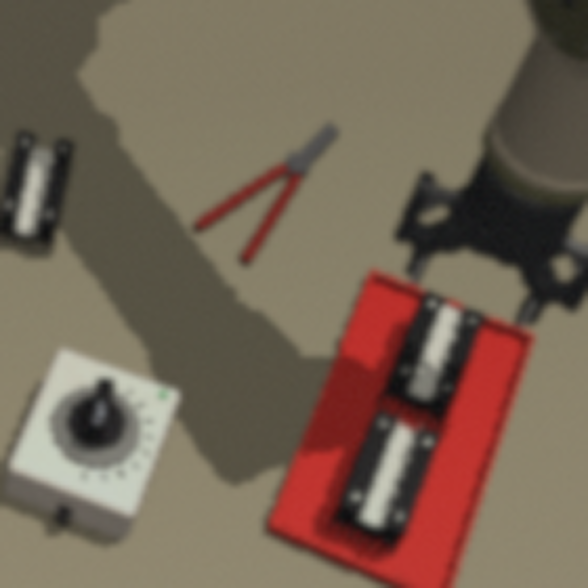

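```bash
python3 -m pendant '[{"ax":0,"ay":0,"az":0,"tx":0,"ty":0.96,"tz":0,"hand":0.9},{"ax":0,"ay":0,"az":0,"tx":0,"ty":0.96,"tz":0,"hand":0.9},{"ax":0,"ay":0,"az":0,"tx":0,"ty":0.96,"tz":0,"hand":0.9},{"ax":0,"ay":0,"az":0,"tx":0,"ty":0.96,"tz":0,"hand":0.9},{"ax":0,"ay":0,"az":0,"tx":0,"ty":0.96,"tz":0,"hand":0.9},{"ax":0,"ay":0,"az":0,"tx":0,"ty":0.96,"tz":0,"hand":0.9},{"ax":0,"ay":0,"az":0,"tx":0,"ty":0.96,"tz":0,"hand":0.9},{"ax":0,"ay":0,"az":0,"tx":0,"ty":0.96,"tz":0,"hand":0.9},{"ax":-0.8,"ay":0,"az":0,"tx":0,"ty":0.8,"tz":0,"hand":0.9},{"ax":-0.8,"ay":0,"az":0,"tx":0,"ty":0,"tz":0,"hand":0.9},{"ax":-0.8,"ay":0,"az":0,"tx":0,"ty":0,"tz":0,"hand":0.9},{"ax":0,"ay":0,"az":0,"tx":0,"ty":0,"tz":0,"hand":0.9}]'; python3 - <<'E'
from h import *
im,d,p=sinks('scene');crop(im,200,120,360,240,5,'pics/p2.png')
go(.467,.0115,.034,-71.8)
E
```

```text
clock: 40.05
position: [0.4606, 0.0042, 0.1181]
ee_rot: [-0.691, -0.114, 0.704, -0.113]
contact_force: [0.2, -0.3, -1.1]
opening: 0.901
scene 111 c [472.4  -2.5] size [91.8 18. ] yaw 18.5 z 0.0447
scene 108 c [462.3  28.3] size [91.4 17.4] yaw 18.9 z 0.045
t 40.1 p [0.4606 0.0044 0.1181] open 0.896 F [-0.4 -0.2 -0.3]
toolx [-0.018 -0.002 -1.   ] tooly [ 0.316 -0.949 -0.004] j [ 0.31  0.19 -0.43  1.95  0.09  1.04 -1.41]
total shift [ 2.1  -0.11 -0.25] n rows 2.1 turn [0.03 0.18 0.04] 
total shift [ 2.1  -0.11 -0.25] n rows 2.1 turn [-31.38  -0.06   0.28] half
```

View pics/p2.png

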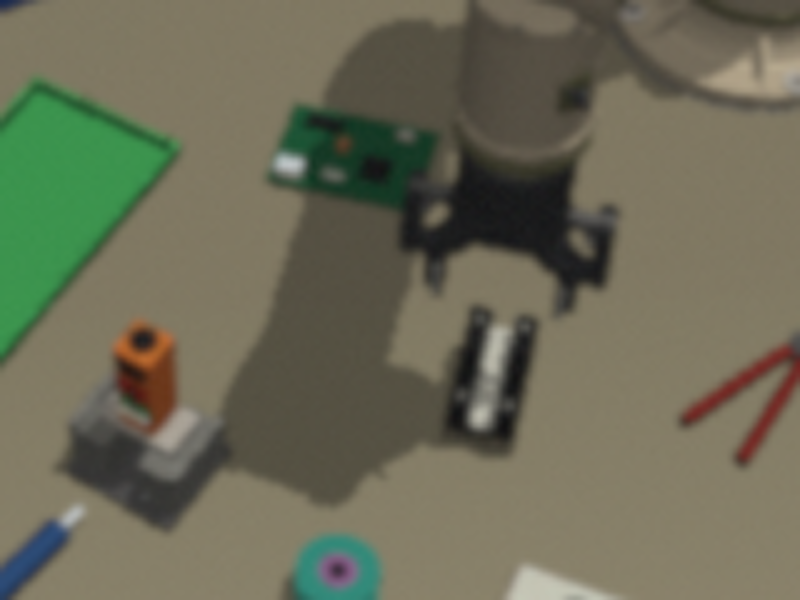

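```bash
python3 -m pendant '[{"ax":0,"ay":0.18,"az":0.04,"tx":0.4,"ty":-0.11,"tz":-0.2,"hand":0.9},{"ax":0,"ay":0,"az":0,"tx":0.6,"ty":0,"tz":0,"hand":0.9},{"ax":0,"ay":0,"az":0,"tx":0.6,"ty":0,"tz":0,"hand":0.9},{"ax":0,"ay":0,"az":0,"tx":0.4,"ty":0,"tz":0,"hand":0.9},{"ax":0,"ay":0,"az":0,"tx":0,"ty":0,"tz":0,"hand":0.9}]'; python3 -c "
from h import *
go(.467,.0115,.034,-71.8)"
```

```text
clock: 40.72
position: [0.4659, 0.0123, 0.0341]
ee_rot: [-0.698, -0.111, 0.699, -0.111]
contact_force: [-0.5, -0.8, 1.2]
opening: 0.899
t 40.73 p [0.4659 0.0123 0.0341] open 0.899 F [-0.5 -0.8  1.2]
toolx [-0.001  0.    -1.   ] tooly [ 0.309 -0.951 -0.001] j [ 0.27  0.32 -0.42  2.02  0.17  0.83 -1.5 ]
total shift [ 0.    0.03 -0.02] n rows 0.0 turn [-0.03  0.01  0.01] 
total shift [ 0.    0.03 -0.02] n rows 0.0 turn [ 3.138e+01  1.000e-02 -1.000e-02] half
```

```bash
python3 -m pendant '[{"ax":0,"ay":0,"az":0,"tx":0,"ty":0,"tz":0,"hand":0.4},{"ax":0,"ay":0,"az":0,"tx":0,"ty":0,"tz":0,"hand":0.4},{"ax":0,"ay":0,"az":0,"tx":0,"ty":0,"tz":0,"hand":0.4},{"ax":0,"ay":0,"az":0,"tx":0,"ty":0,"tz":0,"hand":0.4},{"ax":0,"ay":0,"az":0,"tx":-0.6,"ty":0,"tz":0,"hand":0.4},{"ax":0,"ay":0,"az":0,"tx":-1,"ty":0,"tz":0,"hand":0.4},{"ax":0,"ay":0,"az":0,"tx":-1,"ty":0,"tz":0,"hand":0.4},{"ax":0.8,"ay":0,"az":0,"tx":0,"ty":0,"tz":0,"hand":0.4},{"ax":0.8,"ay":0,"az":0,"tx":0,"ty":0,"tz":0,"hand":0.4},{"ax":0.8,"ay":0,"az":0,"tx":0,"ty":0,"tz":0,"hand":0.4},{"ax":0.5,"ay":0,"az":0,"tx":0,"ty":0,"tz":0,"hand":0.4},{"ax":0,"ay":0,"az":0,"tx":0,"ty":0,"tz":0,"hand":0.4}]' 60; python3 -c "
from h import *
go(.525,-.371,.11,-89)"
```

```text
clock: 42.22
position: [0.4654, 0.0121, 0.1435]
ee_rot: [0.707, 0.005, -0.707, 0.005]
contact_force: [0.2, -0.5, -3.3]
opening: 0.576
t 42.23 p [0.4654 0.0121 0.1435] open 0.576 F [ 0.2 -0.5 -3.3]
toolx [ 0. -0. -1.] tooly [ 0.015 -1.     0.   ] j [ 0.29  0.16 -0.42  1.93  0.07  1.07 -1.71]
total shift [ 0.84  9.6  -1.35] n rows 9.6 turn [-0.03 -0.   -0.  ] 
total shift [ 0.84  9.6  -1.35] n rows 9.6 turn [ 3.139e+01 -0.000e+00  1.000e-02] half
```

```bash
python3 -m pendant '[{"ax":0,"ay":0,"az":0,"tx":0,"ty":0.95,"tz":-0.13,"hand":0.4},{"ax":0,"ay":0,"az":0,"tx":0,"ty":0.95,"tz":-0.13,"hand":0.4},{"ax":0,"ay":0,"az":0,"tx":0,"ty":0.95,"tz":-0.13,"hand":0.4},{"ax":0,"ay":0,"az":0,"tx":0,"ty":0.95,"tz":-0.13,"hand":0.4},{"ax":0,"ay":0,"az":0,"tx":0,"ty":0.95,"tz":-0.13,"hand":0.4},{"ax":0,"ay":0,"az":0,"tx":0,"ty":0.95,"tz":-0.13,"hand":0.4},{"ax":0,"ay":0,"az":0,"tx":0,"ty":0.95,"tz":-0.13,"hand":0.4},{"ax":0,"ay":0,"az":0,"tx":0.2,"ty":0.95,"tz":-0.13,"hand":0.4},{"ax":0,"ay":0,"az":0,"tx":0.3,"ty":0.95,"tz":-0.13,"hand":0.4},{"ax":0,"ay":0,"az":0,"tx":0.3,"ty":0.9,"tz":-0.13,"hand":0.4},{"ax":0,"ay":0,"az":0,"tx":0,"ty":0,"tz":0,"hand":0.4}]'; python3 - <<'E'
from h import *
im,d=capture('scene');crop(im,150,100,290,240,4.2,'pics/p2b.png')
go(.525,-.371,.05,-89)
E
```

```text
clock: 43.6
position: [0.5267, -0.3755, 0.1083]
ee_rot: [-0.706, -0.012, 0.708, -0.012]
contact_force: [-0.5, 0.4, -3.2]
opening: 0.577
t 43.65 p [ 0.5276 -0.3735  0.1089] open 0.577 F [-0.3  0.9 -2.3]
toolx [-0.001  0.002 -1.   ] tooly [ 0.036 -0.999 -0.002] j [ 0.69  0.54 -0.18  1.48  0.1   1.13 -1.04]
total shift [ 1.47 -0.06  0.06] n rows 1.5 turn [0.19 0.01 0.02] 
total shift [ 1.47 -0.06  0.06] n rows 1.5 turn [-3.123e+01 -3.000e-02  2.000e-02] half
```

View pics/p2b.png

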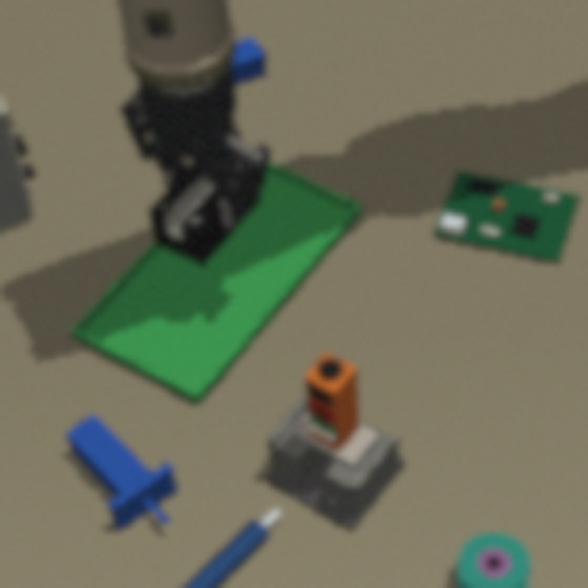

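```bash
python3 -m pendant '[{"ax":0.19,"ay":0,"az":0,"tx":0.5,"ty":-0.05,"tz":0.05,"hand":0.4},{"ax":0,"ay":0,"az":0,"tx":0.5,"ty":0,"tz":0,"hand":0.4},{"ax":0,"ay":0,"az":0,"tx":0.35,"ty":0,"tz":0,"hand":0.4},{"ax":0,"ay":0,"az":0,"tx":0.1,"ty":0,"tz":0,"hand":0.4}]'; python3 -c "
from h import *
go(.525,-.371,.039,-89)"
```

```text
clock: 44.15
position: [0.5273, -0.3677, 0.0497]
ee_rot: [0.707, 0.01, -0.707, 0.007]
contact_force: [-1.0, 0.1, -2.1]
opening: 0.572
t 44.15 p [ 0.5273 -0.3677  0.0497] open 0.572 F [-1.   0.1 -2.1]
toolx [ 0.001  0.003 -1.   ] tooly [ 0.024 -1.    -0.003] j [ 0.68  0.59 -0.17  1.54  0.11  1.02 -1.06]
total shift [0.27 0.08 0.06] n rows 0.3 turn [ 0.06 -0.01  0.03] 
total shift [0.27 0.08 0.06] n rows 0.3 turn [-3.135e+01 -5.000e-02 -2.000e-02] half
```

```bash
python3 -m pendant '[{"ax":0,"ay":0,"az":0,"tx":0.16,"ty":0.05,"tz":0.05,"hand":0.4},{"ax":0,"ay":0,"az":0,"tx":0.09,"ty":0,"tz":0,"hand":0.4},{"ax":0,"ay":0,"az":0,"tx":0.05,"ty":0,"tz":0,"hand":0.4}]'; python3 -c "
from h import *
go(.525,-.371,.039,-89)"
```

```text
clock: 44.52
position: [0.526, -0.3699, 0.0393]
ee_rot: [0.708, 0.01, -0.706, 0.008]
contact_force: [-7.5, 8.1, 20.2]
opening: 0.576
t 44.52 p [ 0.526  -0.3699  0.0393] open 0.576 F [-7.5  8.1 20.2]
toolx [ 0.002  0.002 -1.   ] tooly [ 0.025 -1.    -0.002] j [ 0.69  0.6  -0.17  1.55  0.11  1.   -1.06]
total shift [0.01 0.03 0.03] n rows 0.0 turn [ 0.07 -0.02  0.02] 
total shift [0.01 0.03 0.03] n rows 0.0 turn [-31.35  -0.04  -0.04] half
```

Contact with the tray floor. I'll release, go up, and check everything before touching the dimmer.

```bash
python3 -m pendant '[{"ax":0,"ay":0,"az":0,"tx":0,"ty":0,"tz":0,"hand":0.4},{"ax":0,"ay":0,"az":0,"tx":0,"ty":0,"tz":0,"hand":0.7},{"ax":0,"ay":0,"az":0,"tx":0,"ty":0,"tz":0,"hand":0.85},{"ax":0,"ay":0,"az":0,"tx":0,"ty":0,"tz":0,"hand":0.85},{"ax":0,"ay":0,"az":0,"tx":-0.7,"ty":0,"tz":0,"hand":0.85},{"ax":0,"ay":0,"az":0,"tx":-1,"ty":0,"tz":0,"hand":0.85},{"ax":0,"ay":0,"az":0,"tx":-1,"ty":0,"tz":0,"hand":0.85},{"ax":0,"ay":0,"az":0,"tx":-1,"ty":0,"tz":0,"hand":0.85},{"ax":0,"ay":0,"az":0,"tx":-1,"ty":0,"tz":0,"hand":0.85},{"ax":0,"ay":0,"az":0,"tx":-0.3,"ty":-0.5,"tz":0,"hand":0.85},{"ax":0,"ay":0,"az":0,"tx":0,"ty":0,"tz":0,"hand":0.85}]'; cat >> h.py <<'E'
def final():
    for n in('top','scene'):
        im,d=capture(n);p=cloud(n,d);cv2.imwrite(f'pics/fin_{n}_{int(monitor.get_obs()["clock"]*100)}.png',im[...,::-1])
        for nm,(x,y) in dict(red=(.5,.362),green=(.525,-.371)).items():
            m=(p[...,2]>.043)&(p[...,2]<.06)&(abs(p[...,0]-x)<.14)&(abs(p[...,1]-y)<.08)
            k,l,s,c=cv2.connectedComponentsWithStats(m.astype(np.uint8))
            for j in range(1,k):
                if s[j,4]>40:
                    w=p[l==j];A=np.c_[w[:,:2]-w[:,:2].mean(0),np.ones(len(w))];co=np.linalg.lstsq(A,w[:,2],rcond=None)[0]
                    print(n,nm,s[j,4],np.round(w.mean(0),4),'slope',np.round(co[:2],3))
        g=(p[...,2]>.137)&(p[...,2]<.16)&(abs(p[...,0]-.645)<.03)&(abs(p[...,1]+.162)<.03);print(n,'gauge top',g.sum(),np.round(p[g].mean(0),4) if g.any() else '')
        kb=(p[...,2]>.085)&(p[...,2]<.11)&(abs(p[...,0]-.65)<.03)&(abs(p[...,1]-.162)<.03)
        if kb.sum()>10: print(n,'knob',kb.sum(),[np.round(v,1) for v in cv2.minAreaRect(p[kb][:,:2].astype(np.float32)*1000)])
E
python3 - <<'E'
from h import *
final();go(.65,.1625,.25,-73)
E
ls -t pics | head -3
```

```text
clock: 45.9
position: [0.5256, -0.3495, 0.2463]
ee_rot: [0.709, 0.009, -0.705, 0.008]
contact_force: [0.7, -0.5, -0.5]
opening: 0.849
top red 265 [0.5602 0.3645 0.0492] slope [-0.012 -0.021]
top red 257 [0.4399 0.3549 0.0489] slope [-0.003 -0.004]
top green 44 [ 0.5039 -0.3549  0.0488] slope [-0.039  0.066]
top gauge top 67 [ 0.6387 -0.1627  0.1426]
top knob 48 [array([649.6, 162.1]), array([39.4, 14.3]), np.float64(17.4)]
scene red 137 [0.4462 0.342  0.0494] slope [-0.012 -0.071]
scene red 140 [0.4424 0.3735 0.0489] slope [-0.004  0.046]
scene red 157 [0.5642 0.3515 0.0491] slope [ 0.007 -0.039]
scene red 161 [0.5623 0.3829 0.0488] slope [-0.007  0.082]
scene green 105 [ 0.5298 -0.3832  0.0494] slope [-0.017  0.049]
scene green 111 [ 0.5283 -0.3509  0.0489] slope [ 0.006 -0.048]
scene gauge top 68 [ 0.6446 -0.1588  0.1425]
scene knob 57 [array([651.7, 164.9]), array([41.8, 13.5]), np.float64(16.9)]
t 46.0 p [ 0.5242 -0.3516  0.2446] open 0.85 F [-0.6 -0.6  0.2]
toolx [ 0.002  0.002 -1.   ] tooly [ 0.022 -1.    -0.001] j [ 0.67  0.41 -0.19  1.36  0.07  1.38 -1.06]
total shift [ -0.11 -12.78  -3.43] n rows 12.8 turn [-2.75 -0.02  0.01] 
total shift [ -0.11 -12.78  -3.43] n rows 12.8 turn [2.867e+01 2.000e-02 3.000e-02] half
fin_scene_4600.png
fin_top_4595.png
p2b.png
```

View pics/fin_scene_4600.png

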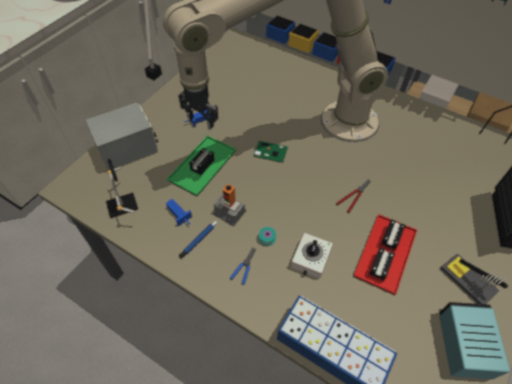

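The scene picture shows sink 2 flat in the green tray at (203,160), sinks 1 and 3 flat in the red tray at (393,235) and (381,262), and the gauge on its stand at (229,200). The tops read about 49 mm, as expected for a 46 mm sink on the 4 mm floor. Now the dimmer.

```bash
python3 -m pendant '[{"ax":0,"ay":0,"az":0,"tx":0,"ty":-1,"tz":-0.27,"hand":0.6},{"ax":0,"ay":0,"az":0,"tx":0,"ty":-1,"tz":-0.27,"hand":0.6},{"ax":0,"ay":0,"az":0,"tx":0,"ty":-1,"tz":-0.27,"hand":0.6},{"ax":0,"ay":0,"az":0,"tx":0,"ty":-1,"tz":-0.27,"hand":0.6},{"ax":0,"ay":0,"az":0,"tx":0,"ty":-1,"tz":-0.27,"hand":0.6},{"ax":0,"ay":0,"az":0,"tx":0,"ty":-1,"tz":-0.27,"hand":0.6},{"ax":0,"ay":0,"az":0,"tx":0,"ty":-1,"tz":-0.27,"hand":0.6},{"ax":0,"ay":0,"az":0,"tx":0,"ty":-1,"tz":-0.27,"hand":0.6},{"ax":0,"ay":0,"az":0,"tx":0,"ty":-1,"tz":-0.27,"hand":0.6},{"ax":0,"ay":0,"az":0,"tx":0,"ty":-1,"tz":-0.27,"hand":0.6},{"ax":0,"ay":0,"az":0,"tx":0,"ty":-1,"tz":-0.27,"hand":0.6},{"ax":0,"ay":0,"az":0,"tx":0,"ty":-1,"tz":-0.27,"hand":0.6}]'; python3 -m pendant '[{"ax":-0.9,"ay":0,"az":0,"tx":0,"ty":-0.3,"tz":0,"hand":0.6},{"ax":-0.9,"ay":0,"az":0,"tx":0,"ty":-0.2,"tz":0,"hand":0.6},{"ax":-0.9,"ay":0,"az":0,"tx":0.4,"ty":0,"tz":0,"hand":0.6},{"ax":0,"ay":0,"az":0,"tx":0.6,"ty":0,"tz":0,"hand":0.6},{"ax":0,"ay":0,"az":0,"tx":0.6,"ty":0,"tz":0,"hand":0.6},{"ax":0,"ay":0,"az":0,"tx":0,"ty":0,"tz":0,"hand":0.6}]'; python3 -c "
from h import *
go(.65,.1625,.0915,-73)"
```

```text
clock: 47.5
position: [0.6413, 0.1313, 0.2178]
ee_rot: [-0.695, -0.002, 0.719, -0.001]
contact_force: [0.4, 0.4, -0.6]
opening: 0.599
clock: 48.25
position: [0.6336, 0.1537, 0.1381]
ee_rot: [-0.68, -0.104, 0.719, -0.099]
contact_force: [-0.2, -0.6, 0.3]
opening: 0.599
t 48.25 p [0.6336 0.1537 0.1381] open 0.599 F [-0.2 -0.6  0.3]
toolx [-0.054 -0.002 -0.999] tooly [ 0.284 -0.959 -0.014] j [ 0.    0.59 -0.42  1.37  0.22  1.28 -1.71]
total shift [ 1.14 -0.08 -0.52] n rows 1.1 turn [-0.08  0.53  0.14] 
total shift [ 1.14 -0.08 -0.52] n rows 1.1 turn [31.32  0.22 -0.82] half
```

```bash
python3 -m pendant '[{"ax":-0.08,"ay":0.53,"az":0.14,"tx":0,"ty":-0.08,"tz":-0.5,"hand":0.6},{"ax":0,"ay":0,"az":0,"tx":0,"ty":0,"tz":0,"hand":0.6}]'; python3 -c "
from h import *
go(.65,.1625,.0915,-73)"
```

```text
clock: 48.5
position: [0.6521, 0.1615, 0.1364]
ee_rot: [-0.699, -0.104, 0.7, -0.104]
contact_force: [0.4, -0.2, -0.7]
opening: 0.602
t 48.5 p [0.6521 0.1615 0.1364] open 0.602 F [ 0.4 -0.2 -0.7]
toolx [-0.001 -0.001 -1.   ] tooly [ 0.291 -0.957  0.   ] j [-0.01  0.59 -0.42  1.36  0.24  1.23 -1.72]
total shift [ 1.12 -0.04  0.04] n rows 1.1 turn [-0.01  0.01 -0.  ] 
total shift [ 1.12 -0.04  0.04] n rows 1.1 turn [ 3.14e+01 -1.00e-02 -2.00e-02] half
```

```bash
python3 -m pendant '[{"ax":0,"ay":0,"az":0,"tx":0.55,"ty":0,"tz":0,"hand":0.6},{"ax":0,"ay":0,"az":0,"tx":0.5,"ty":0,"tz":0,"hand":0.5},{"ax":0,"ay":0,"az":0,"tx":0,"ty":0,"tz":0,"hand":0},{"ax":0,"ay":0,"az":0,"tx":0,"ty":0,"tz":0,"hand":0},{"ax":0,"ay":0,"az":0,"tx":0,"ty":0,"tz":0,"hand":0},{"ax":0,"ay":0,"az":0,"tx":0,"ty":0,"tz":0,"hand":0},{"ax":0,"ay":0,"az":0,"tx":0,"ty":0,"tz":0,"hand":0}]' 30; python3 -c "
from h import *
go(.65,.1625,.0915,99)"
```

```text
clock: 49.38
position: [0.6513, 0.1634, 0.0954]
ee_rot: [-0.698, -0.105, 0.7, -0.103]
contact_force: [1.1, 1.6, -4.6]
opening: 0.158
t 49.38 p [0.6513 0.1634 0.0954] open 0.158 F [ 1.1  1.6 -4.6]
toolx [-0.003  0.002 -1.   ] tooly [ 0.292 -0.956 -0.003] j [-0.02  0.63 -0.41  1.4   0.26  1.16 -1.74]
total shift [0.1  0.01 0.04] n rows 0.1 turn [-30.02  -0.05   0.04] 
total shift [0.1  0.01 0.04] n rows 0.1 turn [1.39 0.03 0.03] half
```

```bash
python3 -m pendant '[{"ax":-1,"ay":0,"az":0,"tx":0,"ty":0,"tz":0,"hand":0},{"ax":-1,"ay":0,"az":0,"tx":0,"ty":0,"tz":0,"hand":0},{"ax":-1,"ay":0,"az":0,"tx":0,"ty":0,"tz":0,"hand":0},{"ax":-1,"ay":0,"az":0,"tx":0,"ty":0,"tz":0,"hand":0},{"ax":-1,"ay":0,"az":0,"tx":0,"ty":0,"tz":0,"hand":0},{"ax":-1,"ay":0,"az":0,"tx":0,"ty":0,"tz":0,"hand":0},{"ax":-1,"ay":0,"az":0,"tx":0,"ty":0,"tz":0,"hand":0},{"ax":-1,"ay":0,"az":0,"tx":0,"ty":0,"tz":0,"hand":0},{"ax":-1,"ay":0,"az":0,"tx":0,"ty":0,"tz":0,"hand":0},{"ax":-1,"ay":0,"az":0,"tx":0,"ty":0,"tz":0,"hand":0},{"ax":-1,"ay":0,"az":0,"tx":0,"ty":0,"tz":0,"hand":0},{"ax":-1,"ay":0,"az":0,"tx":0,"ty":0,"tz":0,"hand":0}]'; python3 -c "
from h import *
go(.65,.1625,.0945,99)
print(monitor.get_obs()['moment'])"
```

```text
clock: 50.88
position: [0.6517, 0.1632, 0.0955]
ee_rot: [0.509, 0.492, -0.509, 0.489]
contact_force: [1.2, 2.4, -7.0]
opening: 0.156
t 50.88 p [0.6517 0.1632 0.0955] open 0.156 F [ 1.2  2.4 -7. ]
toolx [-0.003  0.003 -1.   ] tooly [ 0.999 -0.037 -0.003] j [ 0.14  0.69 -0.66  1.39  0.43  1.2  -0.6 ]
total shift [ 0.02 -0.04  0.02] n rows 0.0 turn [-1.765e+01 -5.000e-02 -1.000e-02] 
total shift [ 0.02 -0.04  0.02] n rows 0.0 turn [ 1.376e+01 -1.000e-02  5.000e-02] half
[ 0.35381285 -0.32664308  0.00443639]
```

```bash
python3 -m pendant '[{"ax":-1,"ay":0,"az":0,"tx":0,"ty":0,"tz":0,"hand":0},{"ax":-1,"ay":0,"az":0,"tx":0,"ty":0,"tz":0,"hand":0},{"ax":-1,"ay":0,"az":0,"tx":0,"ty":0,"tz":0,"hand":0},{"ax":-1,"ay":0,"az":0,"tx":0,"ty":0,"tz":0,"hand":0},{"ax":-1,"ay":0,"az":0,"tx":0,"ty":0,"tz":0,"hand":0},{"ax":-1,"ay":0,"az":0,"tx":0,"ty":0,"tz":0,"hand":0},{"ax":-1,"ay":0,"az":0,"tx":0,"ty":0,"tz":0,"hand":0},{"ax":-1,"ay":0,"az":0,"tx":0,"ty":0,"tz":0,"hand":0},{"ax":-1,"ay":0,"az":0,"tx":0,"ty":0,"tz":0,"hand":0},{"ax":-1,"ay":0,"az":0,"tx":0,"ty":0,"tz":0,"hand":0},{"ax":-1,"ay":0,"az":0,"tx":0,"ty":0,"tz":0,"hand":0},{"ax":-1,"ay":0,"az":0,"tx":0,"ty":0,"tz":0,"hand":0}]'; python3 -c "
from h import *
go(.65,.1625,.0945,99)
print(monitor.get_obs()['moment'])"
```

```text
clock: 52.38
position: [0.6519, 0.1635, 0.0954]
ee_rot: [0.132, 0.696, -0.128, 0.694]
contact_force: [0.1, 2.1, -5.2]
opening: 0.157
t 52.38 p [0.6519 0.1635 0.0954] open 0.157 F [ 0.1  2.1 -5.2]
toolx [-0.003  0.005 -1.   ] tooly [0.361 0.932 0.004] j [ 0.27  0.78 -0.9   1.39  0.61  1.27  0.53]
total shift [ 0.02 -0.04 -0.04] n rows 0.0 turn [-5.27 -0.04 -0.05] 
total shift [ 0.02 -0.04 -0.04] n rows 0.0 turn [26.15 -0.07  0.05] half
[ 0.52240672 -0.22133709 -0.0164704 ]
```

```bash
python3 -m pendant '[{"ax":-1,"ay":0,"az":0,"tx":0,"ty":0,"tz":0,"hand":0},{"ax":-1,"ay":0,"az":0,"tx":0,"ty":0,"tz":0,"hand":0},{"ax":-1,"ay":0,"az":0,"tx":0,"ty":0,"tz":0,"hand":0},{"ax":-1,"ay":0,"az":0,"tx":0,"ty":0,"tz":0,"hand":0},{"ax":-1,"ay":0,"az":0,"tx":0,"ty":0,"tz":0,"hand":0},{"ax":-0.7,"ay":0,"az":0,"tx":0,"ty":0,"tz":0,"hand":0},{"ax":-0.3,"ay":0,"az":0,"tx":0,"ty":0,"tz":0,"hand":0}]'; python3 -c "
from h import *
go(.65,.1625,.0945,99)
print(monitor.get_obs()['moment'])"
```

```text
clock: 53.25
position: [0.6523, 0.1635, 0.0956]
ee_rot: [-0.084, 0.703, 0.089, 0.701]
contact_force: [-0.4, 4.4, -5.6]
opening: 0.155
t 53.25 p [0.6523 0.1635 0.0956] open 0.155 F [-0.4  4.4 -5.6]
toolx [-0.004  0.007 -1.   ] tooly [-0.244  0.97   0.008] j [ 0.32  0.83 -1.02  1.38  0.7   1.31  1.1 ]
total shift [ 0.03 -0.01 -0.06] n rows 0.1 turn [ 0.89 -0.02 -0.08] 
total shift [ 0.03 -0.01 -0.06] n rows 0.1 turn [-3.053e+01  1.200e-01 -3.000e-02] half
[ 0.80819917 -0.05108724 -1.51166765]
```

```bash
python3 -m pendant '[{"ax":-0.4,"ay":0,"az":0,"tx":0,"ty":0,"tz":0,"hand":0},{"ax":-0.2,"ay":0,"az":0,"tx":0,"ty":0,"tz":0,"hand":0},{"ax":0.3,"ay":0,"az":0,"tx":0,"ty":0,"tz":0,"hand":0},{"ax":0,"ay":0,"az":0,"tx":0,"ty":0,"tz":0,"hand":0.6},{"ax":0,"ay":0,"az":0,"tx":0,"ty":0,"tz":0,"hand":0.6},{"ax":0,"ay":0,"az":0,"tx":0,"ty":0,"tz":0,"hand":0.6},{"ax":0,"ay":0,"az":0,"tx":-0.6,"ty":0,"tz":0,"hand":0.6},{"ax":0,"ay":0,"az":0,"tx":-1,"ty":0,"tz":0,"hand":0.6},{"ax":0,"ay":0,"az":0,"tx":-1,"ty":0,"tz":0,"hand":0.6},{"ax":0,"ay":0,"az":0,"tx":-1,"ty":0,"tz":0,"hand":0.6},{"ax":0,"ay":0,"az":0,"tx":0,"ty":0,"tz":0,"hand":0.6}]'; python3 - <<'E'
from h import *
final();st()
E
```

```text
clock: 54.62
position: [0.6535, 0.16, 0.2461]
ee_rot: [-0.097, 0.701, 0.099, 0.7]
contact_force: [0.4, -0.1, 0.8]
opening: 0.605
top red 121 [0.5629 0.3492 0.0493] slope [ 0.021 -0.19 ]
top red 131 [0.5586 0.38   0.0495] slope [ 0.006 -0.046]
top red 136 [0.4415 0.3706 0.049 ] slope [0.003 0.017]
top red 130 [0.4412 0.3388 0.0495] slope [ 0.014 -0.042]
top green 116 [ 0.5256 -0.3546  0.0493] slope [-0.011 -0.012]
top green 118 [ 0.5254 -0.3865  0.0496] slope [ 0.012 -0.056]
top gauge top 61 [ 0.6398 -0.1635  0.1426]
scene red 133 [0.4451 0.3419 0.0491] slope [ 0.015 -0.01 ]
scene red 138 [0.4426 0.3737 0.0491] slope [ 0.006 -0.012]
scene red 155 [0.5653 0.3513 0.0491] slope [ 0.002 -0.009]
scene red 159 [0.5629 0.3834 0.049 ] slope [ 0.006 -0.032]
scene green 105 [ 0.5291 -0.3834  0.049 ] slope [ 0.004 -0.012]
scene green 107 [ 0.5271 -0.3512  0.0491] slope [0.014 0.01 ]
scene gauge top 72 [ 0.6449 -0.1586  0.1426]
scene knob 58 [array([652.6, 165.2]), array([41.5, 13.8]), np.float64(8.8)]
t 54.73 p [0.6526 0.159  0.2423] open 0.602 F [ 0.1 -0.2 -0.6]
toolx [-0.006  0.001 -1.   ] tooly [-0.275  0.962  0.002] j [ 0.32  0.72 -1.08  1.2   0.62  1.56  1.2 ]
```

```bash
ls -t pics|head -2; python3 - <<'E'
import cv2,glob,os
f=max(glob.glob('pics/fin_scene*'),key=os.path.getmtime);i=cv2.imread(f);cv2.imwrite('pics/last.png',cv2.resize(i[100:310,150:430],(800,600),interpolation=cv2.INTER_CUBIC))
E
```

```text
fin_scene_5472.png
fin_top_5467.png
```

View pics/last.png

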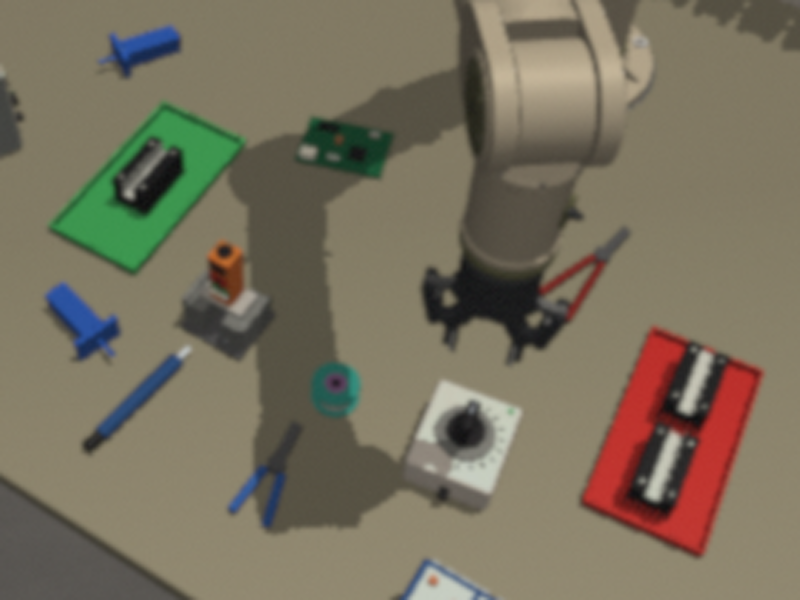

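The picture shows the knob mark at (473,407), pointing away from the camera to the off side. The sinks are in their trays, the gauge is on its stand and the robot is clear of everything.

```bash
python3 -c "
from workcell import ticket
print(ticket.close_job())"
```

```text
the job is handed in; nothing more can be done
None
```

The job is done and handed in at about 55 s of the 210 s allowed; no verdict was reported.

- **Dimmer:** I turned it clockwise to the stop first, where the moment rose to about 2.8 N m. At the end I turned it back to the off stop. The last scene picture showed the knob bar at 8.8°, against 8.6° for the box's off direction.
- **Depths, left to right:** The gauge pointer stood at about 49, 40 and 51 mm, so the sinks are shallow, full and shallow. The depth images taken before measuring gave the same answer. I held the gauge flat on each one for about a second.
- **Sinks:** The full-depth one is in the green tray and the two shallow ones are in the red tray. I laid them with their length along the tray's x, not its y. Their tops read about 49 mm, as expected for a 46 mm sink flat on the 4 mm floor.
- **Gauge:** It stands on its stand, with its top at the same height as at the start.
- **Other tools and robot:** The other tools appear where they were, and the robot was touching nothing.

No check failed. The two cameras disagreed by 3 to 5 mm on positions, so I mostly used their average. A few slope fits on single sink walls came out noisy (up to 0.19), but the other view of the same walls read flat.

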